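# Pack the wooden toy truck kit into its layered tray

### The arm

A 6-joint arm with a two-finger parallel gripper is mounted at the origin on the work surface. World frame = base frame: x ahead of the robot, y to its left, z up, the work surface at z = 0. Lengths are in m, angles in rad, forces in N, time in s.
With the tool pointing down it reaches from about 0.35 to 0.85 m from the base axis. Payload 8.1 kg.
Tool frame: the origin (TCP) lies on the centre line of the jaws, within the pads' length; the fingertips stand 11 mm ahead of it and the grasp point (between the pads) lies 8 mm behind it (tip_reach is the z of the fingertips in the tool frame, in m); z points along the fingers, y is the direction in which the jaws open and shut (so a half turn about z gives the same grasp; the last joint's range is limited). The gripper opens to 93 mm and grips with 3 to 60 N. Pads are 15 mm wide; open, the fingers measure 128 mm over their backs; the gripper's body (75 mm by 188 mm) begins 65 mm behind the grasp point.
Start: joints at [1.221, 0.13, 1.488, -0, 1.523, -0.085], TCP at [0.157, 0.579, 0.23] pointing down, gripper open.
Joint ranges: [-2.96, 2.96], [-0.89, 2.26], [0.02, 2.5], [-1.34, 4.48], [0, 2.73], [-2.66, 2.66]. Speed limits (rad/s): [2.39, 2.39, 2.79, 3.14, 3.14, 3.14].

### API

Orientations are given as a rotation vector (axis times angle).
In Python, from plant import read_state, read_camera, camera_params, close_job, silhouettes, tip_of, tip_reach gives the robot as it stands.
- The arm moves only by the shell command python3 -m creep 'ROWS' [FORCE]. ROWS is JSON, a list of rows, each a list of 5 numbers: the shift along the tool's x, y, z in m, then the turn about the tool's z in rad, then the closure in counts, from 0 (fully open) to 255 (shut). In form: [[dx, dy, dz, twist, gripper], ...]. A call has 1 to 12 rows; each row shifts and turns the commanded pose from where the row before left it, along the tool's axes as they then stand; what a row does not reach is not made up. A row lasts 1/12 s, in which the tool goes at most 41.7 mm and 7.16 degrees, less where a joint would pass 70% of its speed; a pose out of reach is approached as far as the arm can. A call is refused whole if a number of a shift passes 0.0417 or a number of a turn 0.125, either way. A call with a gripper value outside its range is refused whole. The fingers move at their own pace and stop on an object; FORCE is the grip in N (left out, the last holds). Time passes only in rows, so rows that do not move let the fingers close. It gives the time, the measured TCP pose, the force and the opening at its end, in the units of the state.
- read_state(): the state, without advancing time (a new reading comes with each control period).
- read_camera(name): name is "side" or "top" or "wrist"; returns the picture (400x640x3 uint8, red, green, blue); there is no depth.
- camera_params(name): a dict with "fov_y" (degrees; the focal length in pixels is half the picture's height over the tangent of half this angle, whatever the lens; pixels are square), "cx", "cy" (the principal point, pixels), "position" and "rotation" of the camera in the world. Camera axes: x right, y down, z forward; pixel columns grow to the right and rows downward; lengths in m; the calibration is good to about 2 mm. The wrist camera is an equidistant fisheye: a pixel r from the principal point sees the ray r / f radians off the axis. A picture is of the moment at which its call begins: read the wrist's pose just before it. camera_params takes no time and is no camera call; for the wrist camera it gives the pose at the moment of the call.
- close_job(): hands the job in, once; it reports no verdict.
Trained networks look in the newest picture that a camera, given by its name, has taken for a name from the list of things; names that differ only in an ending like _2 or _b are one class to them, and where a whole thing is asked for, a point or a joint stands for the part that bears it (a point fixed in the world has none). Each returns a list of dicts, best first, with "confidence" (0 to 1); they miss things now and then, are a little off and sometimes report something else, mostly with a low value. They report only what shows in the picture. A call takes as long as a camera call. They do not tell look-alikes from the thing itself.
- silhouettes(camera, query): "region" (400x640 bool, what is visible of it) and "pixel" ([column, row] in pixels, amid what is visible of it).
- tip_of(camera, query): "pixel" ([column, row] in pixels: a listed point, or the origin of a listed thing).
The state is a dict: "t": time; "q": joint angles; "dq": joint speeds; "joint_torque": joint torques, N m; "tool_pos": TCP position; "orientation": TCP orientation; "force": force on the tool from outside, world axes, zero at the start; "wrist_torque": the same for the moment, N m; "opening": finger opening in m.
Only numpy, scipy, OpenCV 4.12 (cv2) and the standard library are available. Lean on these libraries where they do the work, as an engineer would, in place of code of your own. Each camera call takes 0.05 s, during which the arm holds its last target.

### The job

Pack the toy truck kit: swing the red keeper bar out of the way, lay the long dark axle block and the short yellow axle block in their slots of the tray, then set the truck body down flat on top of both with its blue cab at the tray's blue end, and finally swing the keeper bar fully back across the truck body so that it holds the layers in. Set the parts down rather than dropping them, and leave the other things on the bench where they are.

Things in the scene. Friction and masses are not known exactly. Their poses are not given: they have to be found in the camera images.
- tray: Kit tray, fixed: plywood base 160 x 200 x 12 mm with wooden locating blocks. Origin on the bench surface midway between the two end brackets; z up, y along the truck (+y to the end with the blue bracket, the other bracket is plain wood), x across it (keeper pivot on the +x side). Base spans x -68 to 92, y -100 to 100. Two slots cross it along x: the long one at y -45, the short one at y +45.
- rear_seat (a point): Where the centre of the long dark axle block belongs: tray x 0, y -45, 21 mm above the bench (block lying on the base). Axes as the tray. At both ends of the slot, cheeks and an end stop 12 mm high stand around the block's end, 3 mm clear of it on every side; they cover only its outer 13 mm, the middle is free for fingers.
- front_seat (a point): Where the centre of the short yellow axle block belongs: tray x 0, y +45, 21 mm above the bench (block lying on the base), next to the blue end. Axes as the tray. Slot ends made like those of the long slot, 3 mm clearance.
- truck_seat (a point): Where the centre of the truck body's board belongs when it lies on both axle blocks: tray x 0, y 0, 38 mm above the bench. Axes as the tray. At each end (y +/-68 to 96) a U-shaped bracket, top 40 mm above the bench, takes the board's end with 3 mm clearance (inner faces at x +/-25, y +/-88).
- keeper (a joint): Angle of the red keeper bar about its upright pivot (rad): 0 = fully across the tray (stop); grows counter-clockwise from above, towards the tray's plain -y end; 1.57 = along the truck, clear of it; stop at 2.0. Starts at 0 to 0.35, stays where left (under 2 N at the knob). Bar 84 mm long from the pivot, 16 wide, 50 to 60 mm above the bench: 4 mm over a seated truck's board.
- keeper_knob (a point): Upright black knob on the keeper bar, 14 mm in diameter, 35 mm tall (60 to 95 mm above the bench), 70 mm from the pivot. The point is on its axis, 80 mm above the bench, and moves with the bar.
- keeper_pivot (a point): Axis of the keeper's pivot (tray x 68, y 0), 80 mm above the bench. Fixed. Seen from here, at joint 0 the knob lies towards tray -x.
- rear_axle_c (a point): Long axle block, dark brown wood, 110 (x) x 18 x 18 mm, 60 g; the point is its centre, x along its length. Lies loose on the bench.
- front_axle_c (a point): Short axle block, yellow, 80 (x) x 18 x 18 mm, 50 g; the point is its centre, x along its length. Lies loose on the bench; the two blocks may be in either place.
- truck_c (a point): Truck body, about 150 g: pale board 44 (x) x 170 (y) x 16 mm; on top a blue cab (44 x 34 x 28 mm) at its +y end and a tailboard (7 thick, 16 mm tall) at its -y end. The point is the centre of the board, half-way up its thickness; it balances about 10 mm from there towards the cab. Lies flat on the bench, cab roughly to the robot's left.
- truck_cab (a point): Centre of the truck body's blue cab: 66 mm along the body's y from truck_c and 22 mm higher.
- orange_car: Orange toy car, 72 x 34 x 28 mm. Bystander. Origin under its centre.
- green_car: Green toy car, 72 x 34 x 28 mm. Bystander. Origin under its centre.
- mallet: Wooden mallet, about 300 mm long, head 76 mm in diameter at +x. Bystander. Origin on the bench under the handle.
- glue: White glue bottle, 52 mm in diameter, 130 mm tall. Bystander. Origin under its centre.
- offcut: Wood offcut, 50 x 40 x 35 mm. Bystander. Origin under its centre.
- toy_wheel: Wooden toy wheel lying flat, 44 mm in diameter, 14 mm thick. Bystander. Origin under its centre.
- spare_block: Short green spare block, 50 x 18 x 18 mm: not part of this kit. Bystander. Origin under its centre.
- rear_axle: The long axle block of rear_axle_c, its origin under its centre.
- front_axle: The short axle block of front_axle_c, its origin under its centre.
- truck: The truck body of truck_c, its origin at the underside of the board's centre.
There are look-alikes about, which are no part of the job. What is meant by the rear_axle is not purple, turquoise or white, and is the smaller of those in its own colour.

How it is judged:
On the way, in this order (a step that is already met when the one before it is completed fails the run):
1. both axle blocks lie in their own slots, the truck body not yet on them (horizontal distance between rear_axle_c and rear_seat below 0.008 m and z of rear_axle_c in the frame of rear_seat between -0.004 and 0.004 m and angle between the x axis of each of rear_axle_c, front_axle_c and the x axis of tray, either way round below 0.12 rad and angle between each of rear_axle_c, front_axle_c's own z axis and vertical below 0.08 rad and horizontal distance between front_axle_c and front_seat below 0.008 m and z of front_axle_c in the frame of front_seat between -0.004 and 0.004 m and distance between truck_c and truck_seat above 0.03 m), for 0.2 s.
2. the truck body lies flat on both axle blocks, cab at the blue end, while the keeper is swung aside (horizontal distance between rear_axle_c and rear_seat below 0.008 m and z of rear_axle_c in the frame of rear_seat between -0.004 and 0.004 m and angle between the x axis of each of rear_axle_c, front_axle_c, truck_c and the x axis of tray, either way round below 0.12 rad and angle between each of rear_axle_c, front_axle_c, truck_c's own z axis and vertical below 0.08 rad and horizontal distance between front_axle_c and front_seat below 0.008 m and z of front_axle_c in the frame of front_seat between -0.004 and 0.004 m and horizontal distance between truck_c and truck_seat below 0.008 m and z of truck_c in the frame of truck_seat between -0.004 and 0.004 m and y of truck_cab in the frame of tray above 0.05 m and value of joint keeper above 0.6 rad), for 0.2 s.
3. the keeper bar is back across the truck body (horizontal distance between rear_axle_c and rear_seat below 0.008 m and z of rear_axle_c in the frame of rear_seat between -0.004 and 0.004 m and angle between the x axis of each of rear_axle_c, front_axle_c, truck_c and the x axis of tray, either way round below 0.12 rad and angle between each of rear_axle_c, front_axle_c, truck_c's own z axis and vertical below 0.08 rad and horizontal distance between front_axle_c and front_seat below 0.008 m and z of front_axle_c in the frame of front_seat between -0.004 and 0.004 m and horizontal distance between truck_c and truck_seat below 0.008 m and z of truck_c in the frame of truck_seat between -0.004 and 0.004 m and y of truck_cab in the frame of tray above 0.05 m and value of joint keeper below 0.15 rad), for 0.2 s.
At the end, for the whole second after the job is handed in: Each axle block in its own slot and the truck body flat on both, cab at the blue end: each within 8 mm sideways and 4 mm in height of its seat, aligned with the tray within 0.12 rad, level within 0.08 rad; keeper bar within 0.15 rad of fully across; kit parts at rest (all of step 3 and linear speed of each of rear_axle, front_axle, truck below 0.02 m/s); the robot touches nothing.
It fails at once if another thing on the bench is moved more than 40 mm (distance of any of orange_car, green_car, mallet, glue, offcut, toy_wheel, spare_block from where it was at the start of the episode above 0.04 m).
It fails at once if a kit part is dropped (falls free at over 0.7 m/s, a drop of more than about 25 mm) ((linear speed of rear_axle above 0.7 m/s and contact force between rear_axle and the fingers below 0.05 N) or (linear speed of front_axle above 0.7 m/s and contact force between front_axle and the fingers below 0.05 N) or (linear speed of truck above 0.7 m/s and contact force between truck and the fingers below 0.05 N)).
It also fails if it takes over 72 s, if anything falls off the work surface, if the arm or the gripper's body presses on something with over 40 N, if the wrist force passes 120 N, or if a joint passes its speed limit or range.

## Working session

There is one attempt and no reset: what is moved stays moved. The work goes in short steps, Python scripts to look and compute and a shell command to move; the robot and the scene stay as the last step left them, time stands still between calls to the robot, and variables do not carry over. Pictures are saved under pics/ and viewed, and the job is handed in when it is done.

```bash
ls; mkdir -p pics
python3 - <<'E'
from plant import *
import cv2
s=read_state(); print(s)
for c in ("side","top","wrist"):
    im=read_camera(c); cv2.imwrite(f"pics/{c}0.png",im[:,:,::-1]); p=camera_params(c); print(c,p)
print(tip_reach)
E
```

```text
pics
{'t': 0.0, 'q': array([ 1.22059448e+00,  1.31150950e-01,  1.48928757e+00, -3.00797246e-05,
        1.52297939e+00, -8.53977694e-02]), 'dq': array([-1.86871241e-04,  8.34436527e-04,  7.00014478e-06, -1.16602890e-03,
       -1.33100696e-03,  2.17132413e-03]), 'joint_torque': array([-3.09824587e-03, -5.59863746e+01, -4.91739964e+01,  7.64266681e-02,
        3.58397292e-02, -6.55502140e-05]), 'tool_pos': array([0.15683102, 0.57857242, 0.22858897]), 'orientation': array([-4.14688405e-01, -3.11373351e+00,  2.80924528e-03]), 'force': array([-0.02417254,  0.45418004, -0.12156937]), 'wrist_torque': array([ 0.04013334,  0.02168189, -0.01254027]), 'opening': 0.09324469864857184}
side {'fov_y': 57.56420950180575, 'cx': 320.1937415019798, 'cy': 205.85483469498234, 'position': array([0.45672747, 0.80186427, 0.89012093]), 'rotation': array([-0.13964948,  2.85515018, -1.19667855])}
top {'fov_y': 49.26824554495791, 'cx': 323.90880817597395, 'cy': 196.74188288103986, 'position': array([ 0.36293664, -0.04746221,  1.53766899]), 'rotation': array([-2.17171791,  2.15473563, -0.08992717])}
wrist {'fov_y': 65.70646984690485, 'cx': 319.3640930166278, 'cy': 198.962034518791, 'position': array([0.0751065 , 0.60106192, 0.38381205]), 'rotation': array([2.28990839, 1.75423562, 0.26962056])}
0.011
```

View pics/side0.png

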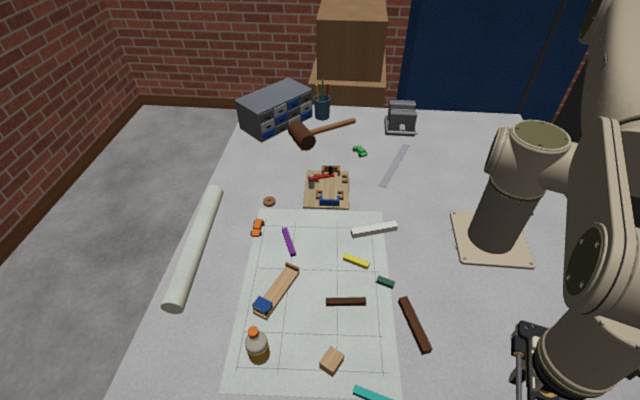

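View pics/top0.png

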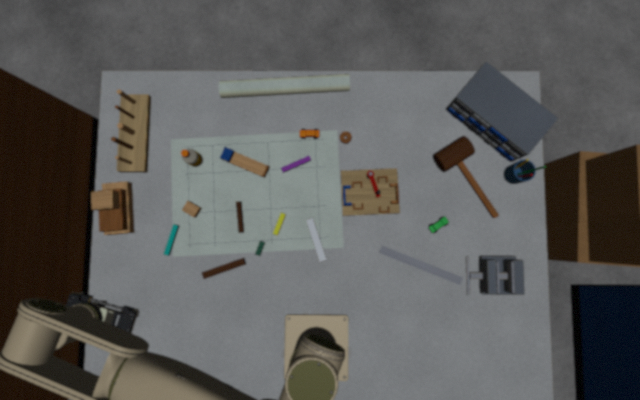

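View pics/wrist0.png

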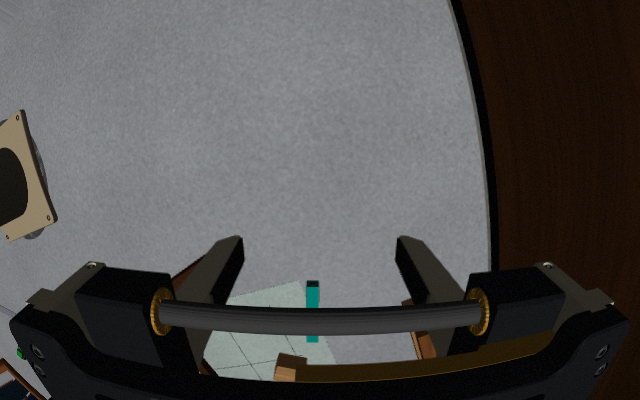

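```bash
cat > h.py <<'E'
import numpy as np, cv2
from scipy.spatial.transform import Rotation as R
from scipy.optimize import least_squares
from plant import *
def cam(c):
    p=camera_params(c); f=200/np.tan(np.radians(p['fov_y'])/2)
    return dict(f=f,cx=p['cx'],cy=p['cy'],t=np.array(p['position']),R=R.from_rotvec(p['rotation']).as_matrix(),fe=c=='wrist')
def proj(k,P):
    P=np.atleast_2d(P); v=(P-k['t'])@k['R']
    if k['fe']:
        r=np.hypot(v[:,0],v[:,1]); th=np.arctan2(r,v[:,2]); s=k['f']*th/np.maximum(r,1e-9)
        return np.c_[k['cx']+s*v[:,0],k['cy']+s*v[:,1]]
    return np.c_[k['cx']+k['f']*v[:,0]/v[:,2],k['cy']+k['f']*v[:,1]/v[:,2]]
def ray(k,px):
    a=(px[0]-k['cx'])/k['f']; b=(px[1]-k['cy'])/k['f']
    if k['fe']:
        th=np.hypot(a,b); s=np.sin(th)/max(th,1e-9); v=np.array([a*s,b*s,np.cos(th)])
    else: v=np.array([a,b,1.])
    return k['R']@v
def onplane(k,px,z):
    d=ray(k,px); return k['t']+d*(z-k['t'][2])/d[2]
def tri(ks,pxs):
    A=np.zeros((3,3));b=np.zeros(3)
    for k,p in zip(ks,pxs):
        d=ray(k,p);d/=np.linalg.norm(d);M=np.eye(3)-np.outer(d,d);A+=M;b+=M@k['t']
    return np.linalg.solve(A,b)
def box(x,y,yaw,L,W,z0,H):
    c,s=np.cos(yaw),np.sin(yaw)
    return np.array([[x+c*a-s*b,y+s*a+c*b,z] for a in(-L/2,L/2) for b in(-W/2,W/2) for z in(z0,z0+H)])
def mom(m):
    cx,cy=m['m10']/m['m00'],m['m01']/m['m00']
    return np.array([cx,cy,m['mu20']/m['m00'],m['mu11']/m['m00'],m['mu02']/m['m00']])
def fitbox(obs,L,W,H,z0,x,y,yaws=(0,.8,1.6,2.4)):
    """obs: list of (k, boolmask) ; whole thing visible"""
    M=[(k,mom(cv2.moments(m.astype(np.uint8),True))) for k,m in obs]
    def res(p):
        o=[]
        for k,mm in M:
            h=cv2.convexHull(proj(k,box(*p,L,W,z0,H)).astype(np.float32)); d=mom(cv2.moments(h))
            s=np.sqrt(mm[2]+mm[4]); o+=list((d-mm)/np.array([1,1,s,s,s]))
        return o
    best=min((least_squares(res,[x,y,w],diff_step=1e-4,x_scale=[.01,.01,.1]) for w in yaws),key=lambda r:r.cost)
    return best.x,best.cost,np.array(best.fun)
def toolframe():
    s=read_state(); return np.array(s['tool_pos']),R.from_rotvec(s['orientation']).as_matrix(),s
def snap(c,name,crop=None,sc=1):
    im=read_camera(c)[:,:,::-1].copy()
    if crop: im=im[crop[1]:crop[3],crop[0]:crop[2]]
    im=cv2.resize(im,None,fx=sc,fy=sc,interpolation=cv2.INTER_CUBIC); cv2.imwrite(f'pics/{name}.png',im)
E
python3 - <<'E'
from h import *
ks={c:cam(c) for c in('side','top')}
for c in ks: read_camera(c)
for q in ['rear_axle','front_axle','truck','keeper_knob','tray']:
  for c in ks:
    for d in silhouettes(c,q): print('sil',q,c,round(d['confidence'],2),np.round(d['pixel']),d['region'].sum())
for q in ['rear_axle_c','front_axle_c','truck_c','truck_cab','rear_seat','front_seat','truck_seat','keeper_knob','keeper_pivot','tray']:
  for c in ks:
    print('tip',q,c,[(round(d['confidence'],2),list(np.round(d['pixel'],1))) for d in tip_of(c,q)])
print(read_state()['t'])
E
```

```text
sil rear_axle side 0.85 [414. 324.] 738
sil rear_axle side 0.7 [368. 393.] 320
sil rear_axle side 0.69 [376. 230.] 500
sil rear_axle side 0.61 [290. 242.] 187
sil rear_axle side 0.58 [349. 302.] 366
sil rear_axle side 0.4 [334. 360.] 454
sil rear_axle top 0.9 [315. 240.] 320
sil rear_axle top 0.87 [226. 266.] 321
sil rear_axle top 0.65 [295. 164.] 211
sil rear_axle top 0.63 [169. 239.] 228
sil rear_axle top 0.6 [239. 217.] 220
sil front_axle side 0.68 [356. 264.] 223
sil front_axle top 0.45 [279. 228.] 122
sil truck side 0.84 [275. 293.] 1121
sil truck top 0.83 [243. 160.] 609
sil keeper_knob side 0.62 [325. 176.] 146
sil tray side 0.76 [326. 187.] 1745
sil tray top 0.72 [370. 192.] 2599
tip rear_axle_c side [(0.92, [np.float64(373.1), np.float64(230.8)]), (0.91, [np.float64(413.3), np.float64(320.4)]), (0.82, [np.float64(413.7), np.float64(327.4)]), (0.73, [np.float64(342.3), np.float64(304.0)]), (0.72, [np.float64(375.7), np.float64(232.8)]), (0.72, [np.float64(287.0), np.float64(239.5)]), (0.69, [np.float64(288.5), np.float64(242.6)]), (0.55, [np.float64(342.5), np.float64(300.3)]
[... 1790 characters left out ...]
t64(271.4), np.float64(202.7)]), (0.29, [np.float64(360.1), np.float64(153.2)])]
tip truck_seat top [(0.9, [np.float64(370.4), np.float64(195.8)])]
tip keeper_knob side [(0.49, [np.float64(328.5), np.float64(168.1)])]
tip keeper_knob top [(0.64, [np.float64(357.6), np.float64(192.5)]), (0.5, [np.float64(377.9), np.float64(192.0)])]
tip keeper_pivot side [(0.62, [np.float64(331.3), np.float64(170.7)]), (0.28, [np.float64(356.9), np.float64(262.9)])]
tip keeper_pivot top [(0.55, [np.float64(369.1), np.float64(171.1)])]
tip tray side [(0.85, [np.float64(325.6), np.float64(188.7)])]
tip tray top [(0.56, [np.float64(371.7), np.float64(195.0)]), (0.52, [np.float64(369.3), np.float64(169.6)])]
1.75
```

Run:
```python
import cv2
a=cv2.imread('pics/side0.png')[130:370,220:450]; cv2.imwrite('pics/side0c.png',cv2.resize(a,None,fx=2.5,fy=2.5,interpolation=cv2.INTER_CUBIC))
```

```text
(no output)
```

View pics/side0c.png

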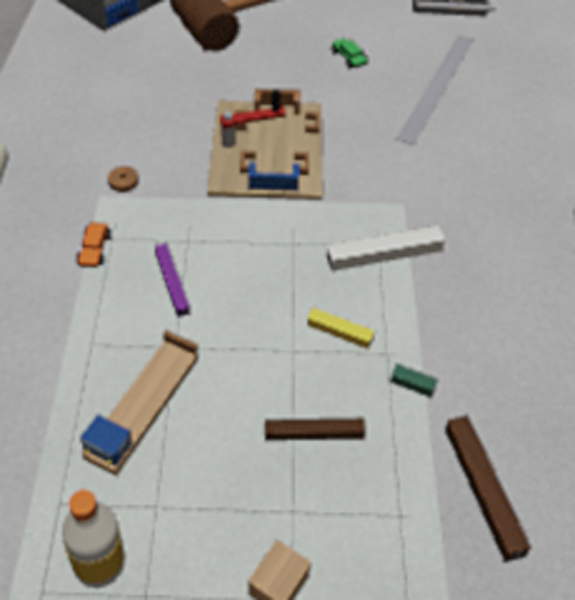

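Run:
```python
from h import *
ks={c:cam(c) for c in('side','top')}
for c in ks: read_camera(c)
def pick(c,q,px): return min(silhouettes(c,q),key=lambda d:np.hypot(*(np.array(d['pixel'])-px)))['region']
for q,s,t,L in [('rear_axle',(346,301),(240,216),.11),('front_axle',(356,262),(280,223),.08)]:
    ms={'side':pick('side',q,s),'top':pick('top',q,t)}
    x0=onplane(ks['top'],t,.009)
    for cs in (['side'],['top'],['side','top']):
        p,c,f=fitbox([(ks[k],ms[k]) for k in cs],L,.018,.018,0,x0[0],x0[1]); print(q,cs,np.round(p,4),round(c,2))
def T(q,s,t): print(q,'tri',np.round(tri([ks['side'],ks['top']],[s,t]),3))
for q,z,s,t in [('rear_seat',.021,(331.3,175.8),(382.7,193.8)),('front_seat',.021,(329.9,190.9),(358,193.1)),('truck_seat',.038,(331,184.6),(370.4,195.8)),('tray',0,(325.6,188.7),(371.7,195)),('truck_c',.008,(278,291),(244,162)),('truck_cab',.03,(262.4,306.8),(226.6,153)),('knob',.08,(328.5,168.1),(377.9,192)),('pivot',.08,(331,170.7),(369.1,171.1))]:
    print(q,np.round(onplane(ks['side'],s,z),3),np.round(onplane(ks['top'],t,z),3))
```

```text
rear_axle ['side'] [0.4427 0.2723 3.2425] 0.4
rear_axle ['top'] [0.4418 0.2746 3.3011] 1.84
rear_axle ['side', 'top'] [0.4423 0.2733 3.2695] 2.43
front_axle ['side'] [0.4194 0.1329 2.8045] 0.02
front_axle ['top'] [ 0.6253 -0.5083  3.5371] 193.28
front_axle ['side', 'top'] [ 0.5266 -0.3246  3.239 ] 6867.85
rear_seat [ 0.523 -0.24   0.021] [ 0.525 -0.228  0.021]
front_seat [ 0.522 -0.156  0.021] [ 0.527 -0.142  0.021]
truck_seat [ 0.519 -0.171  0.038] [ 0.516 -0.184  0.038]
tray [ 0.54 -0.19  0.  ] [ 0.523 -0.192  0.   ]
truck_c [0.634 0.258 0.008] [0.637 0.263 0.008]
truck_cab [0.661 0.323 0.03 ] [0.665 0.321 0.03 ]
knob [ 0.532 -0.211  0.08 ] [ 0.525 -0.205  0.08 ]
pivot [ 0.522 -0.197  0.08 ] [ 0.595 -0.176  0.08 ]
```

Run:
```python
from h import *
t,M,s=toolframe(); k=cam('wrist')
print('tool axes (cols)\n',M.round(3)); print('cam off in tool',(M.T@(k['t']-t)).round(3)); print('cam axes in tool\n',(M.T@k['R']).round(3), k['f'])
# pixel of tip, grasp
print(proj(k,t+M@[0,0,.011]), s['t'])
```

```text
tool axes (cols)
 [[-0.965  0.262 -0.   ]
 [ 0.262  0.965 -0.   ]
 [ 0.    -0.    -1.   ]]
cam off in tool [ 0.085 -0.    -0.155]
cam axes in tool
 [[ 0.001 -0.953 -0.302]
 [ 1.     0.001  0.   ]
 [ 0.    -0.302  0.953]] 309.70691628693146
[[319.29034705 250.0470717 ]] 2.05
```

Candidates for the long dark block (side picture): large brown (414,324), small brown (346,301), turquoise (370,393), white (374,230), purple (289,242). The description excludes purple, turquoise and white and asks for the smaller brown, so it is (346,301). The crop confirms two dark browns there, and this is clearly the smaller. The only yellow block is at (356,262). The green one at (386,282) is the spare.

Next I move over the tray to measure it and swing the keeper.

```bash
python3 -m creep '[[-0.0232,-0.0268,0,0,0],[-0.0232,-0.0268,0,0,0],[-0.0232,-0.0268,0,0,0],[-0.0232,-0.0268,0,0,0],[-0.0232,-0.0268,0,0,0],[-0.0232,-0.0268,0,0,0],[-0.0232,-0.0268,0,0,0],[-0.0232,-0.0268,0,0,0],[-0.0232,-0.0268,0,0,0],[-0.0232,-0.0268,0,0,0],[-0.0232,-0.0268,0,0,0],[-0.0232,-0.0268,0,0,0]]' 20 && python3 -m creep '[[-0.0232,-0.0268,0,0,0],[-0.0232,-0.0268,0,0,0],[-0.0232,-0.0268,0,0,0],[-0.0232,-0.0268,0,0,0],[-0.0232,-0.0268,0,0,0],[-0.0232,-0.0268,0,0,0],[-0.0232,-0.0268,0,0,0],[-0.0232,-0.0268,0,0,0],[-0.0232,-0.0268,0,0,0],[-0.0232,-0.0268,0,0,0],[-0.0232,-0.0268,0,0,0],[-0.0232,-0.0268,0,0,0]]'
python3 - <<'E'
from h import *
t,M,s=toolframe(); print(t,M[:,1].round(3),s['q'].round(2),s['t'])
snap('wrist','w1')
for q in ['tray','rear_seat','front_seat','truck_seat','keeper_knob','keeper_pivot']:
    print(q,[(round(d['confidence'],2),np.round(d['pixel'],1).tolist()) for d in tip_of('wrist',q)[:3]])
E
```

```text
t: 3.05
tool_pos: [0.3419, 0.1943, 0.23]
orientation: [0.414, 3.113, 0.001]
force: [0.3, -0.1, 0.3]
opening: 0.093
t: 4.05
tool_pos: [0.5266, -0.1893, 0.2296]
orientation: [0.415, 3.114, -0.0]
force: [-0.1, 0.3, -0.0]
opening: 0.0929
[ 0.52658834 -0.18926357  0.22963595] [0.262 0.965 0.   ] [-0.44  0.02  1.6   0.    1.52 -1.74] 4.05
tray [(0.71, [320.6, 166.0]), (0.59, [637.7, 156.9])]
rear_seat [(0.89, [290.6, 181.4]), (0.74, [489.0, 266.5]), (0.24, [356.5, 158.8])]
front_seat [(0.88, [357.7, 159.5])]
truck_seat [(0.71, [320.2, 177.0])]
keeper_knob [(0.89, [302.8, 192.4])]
keeper_pivot [(0.65, [344.2, 242.1])]
```

View pics/w1.png

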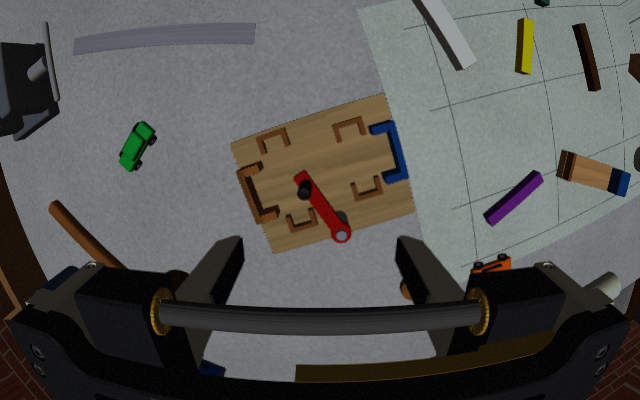

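```bash
python3 - <<'E'
import cv2
a=cv2.imread('pics/w1.png')[80:265,220:430]; cv2.imwrite('pics/w1c.png',cv2.resize(a,None,fx=3.2,fy=3.2,interpolation=cv2.INTER_CUBIC))
E
cat > tray.py <<'E'
from h import *
def fit_tray(k,pts,x0=(.525,-.188,0)):
    def W(p,P): c,s=np.cos(p[2]),np.sin(p[2]); P=np.array(P); return np.c_[p[0]+c*P[:,0]-s*P[:,1],p[1]+s*P[:,0]+c*P[:,1],P[:,2]]
    A=np.array([a for a,_ in pts]);B=np.array([b for _,b in pts])
    r=least_squares(lambda p:(proj(k,W(p,A))-B).ravel(),x0,x_scale=[.01,.01,.1],loss='soft_l1'); return r.x,r.fun.reshape(-1,2) if len(r.fun)==2*len(A) else r.fun,W
E
python3 - <<'E'
from tray import *
k=cam('wrist')
C=[((-.068,.1,.012),(386,93)),((-.068,-.1,.012),(232,142)),((.092,-.1,.012),(273,253)),((.092,.1,.012),(415,212))]
S=[((0,-.045,.021),(290.6,181.4)),((0,.045,.021),(357.7,159.5)),((0,0,.038),(320.2,177))]
for n,p in (('corners',C),('seats',S),('all',C+S)):
    x,f,W=fit_tray(k,p); print(n,x.round(4)); print(f.round(1).tolist())
for n,px in (('knob',(302.8,192.4)),('pivot',(344,242))):
    P=onplane(k,px,.08); print(n,P.round(4))
x,f,W=fit_tray(k,C)
print('pivot world',W(x,[[.068,0,.08]]))
E
```

```text
corners [ 0.5217 -0.1801  0.0384]
[[0.3, -0.5], [-2.0, -0.4], [-0.0, 0.6], [0.7, 0.6]]
seats [ 0.5224 -0.1822  0.0529]
[[-3.8, 1.0], [0.0, 0.3], [1.9, -2.7]]
all [ 0.522  -0.1807  0.0395]
[[-0.1, -0.2], [-2.4, 0.1], [-0.2, 1.0], [0.4, 0.8], [-2.9, -0.1], [1.3, 0.2], [3.1, -3.4]]
knob [ 0.5262 -0.2041  0.08  ]
pivot [ 0.592  -0.1764  0.08  ]
pivot world [[ 0.58962982 -0.17750515  0.08      ]]
```

View pics/w1c.png

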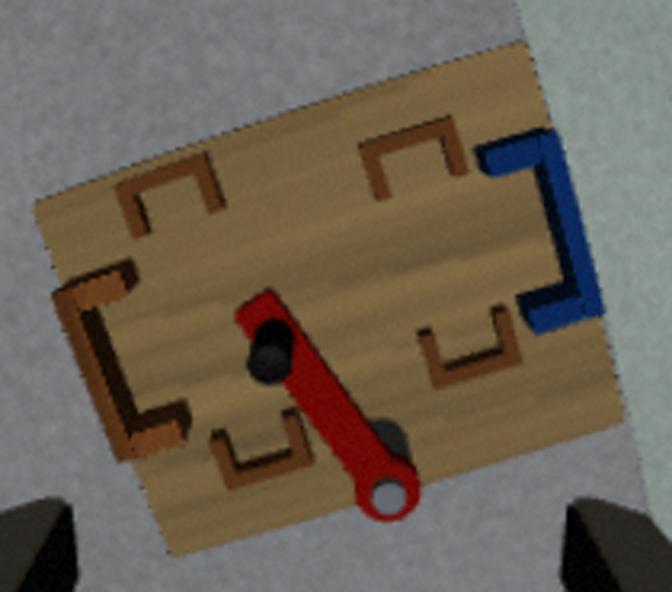

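```bash
cat > ov.py <<'E'
from tray import *
def overlay(k,x,W,im,crop,sc,name,extra=[]):
    a=cv2.resize(im[crop[1]:crop[3],crop[0]:crop[2]],None,fx=sc,fy=sc,interpolation=cv2.INTER_CUBIC)
    def pl(P,col):
        q=((proj(k,W(x,P))-crop[:2]+.5)*sc-.5).round().astype(int); cv2.polylines(a,[q.reshape(-1,1,2)],False,col,1,cv2.LINE_AA)
    pl([[-.068,-.1,.012],[.092,-.1,.012],[.092,.1,.012],[-.068,.1,.012],[-.068,-.1,.012]],(0,255,255))
    for s in(-1,1):
        pl([[-.025,s*.068,.04],[-.025,s*.088,.04],[.025,s*.088,.04],[.025,s*.068,.04]],(255,255,0))
        for y,L in((-.045,.058),(.045,.043)):
            pl([[s*(L-.013),y-.012,.024],[s*L,y-.012,.024],[s*L,y+.012,.024],[s*(L-.013),y+.012,.024]],(0,255,0))
    for e in extra: pl(*e)
    cv2.imwrite(f'pics/{name}.png',a)
E
python3 - <<'E'
from ov import *
k=cam('wrist')
C=[((-.068,.1,.012),(384.2,93.2)),((-.068,-.1,.012),(230.9,142.4)),((.092,-.1,.012),(273.8,253.4)),((.092,.1,.012),(414.4,211.3))]
x,f,W=fit_tray(k,C); print(x.round(4),f.round(1).tolist()); 
im=cv2.imread('pics/w1.png'); overlay(k,x,W,im,(220,80,430,265),3.2,'w1o')
E
```

```text
[ 0.5215 -0.1809  0.047 ] [[0.8, -1.2], [-1.7, 0.1], [-0.6, 0.7], [1.2, 0.6]]
```

View pics/w1o.png

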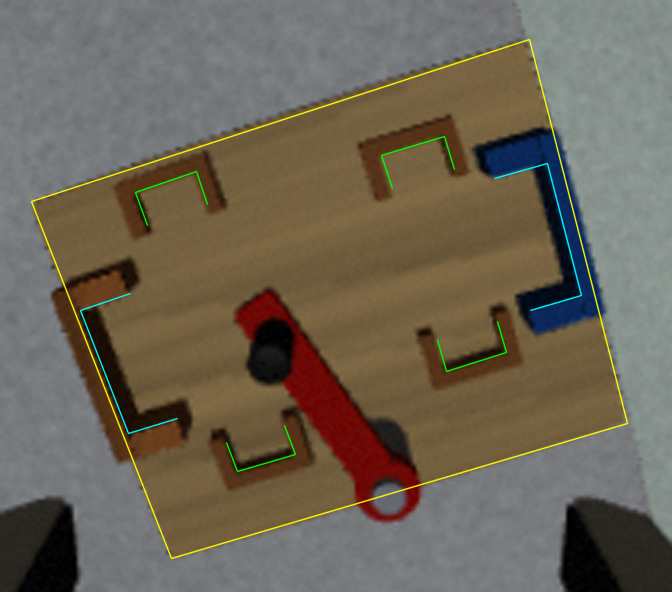

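```bash
python3 -m creep '[[-0.0007,-0.0029,0.0305,0,0],[-0.0007,-0.0029,0.0305,0,0],[-0.0007,-0.0029,0.0305,0,0],[-0.0007,-0.0029,0.0305,0,0],[-0.0007,-0.0029,0.0305,0,0],[0,0,0,0,0]]' 10
python3 - <<'E'
from h import *
t,M,s=toolframe(); print(t,s['t']); k=cam('wrist'); print(proj(k,t+M@[0,0,.011]))
snap('wrist','w2',(200,100,440,300),3)
E
```

```text
t: 4.9
tool_pos: [0.5213, -0.1995, 0.0709]
orientation: [-0.412, -3.105, -0.005]
force: [-1.3, 0.5, -1.4]
opening: 0.0929
[ 0.52132121 -0.19946236  0.07087198] 4.9
[[319.30886208 250.08060536]]
```

View pics/w2.png

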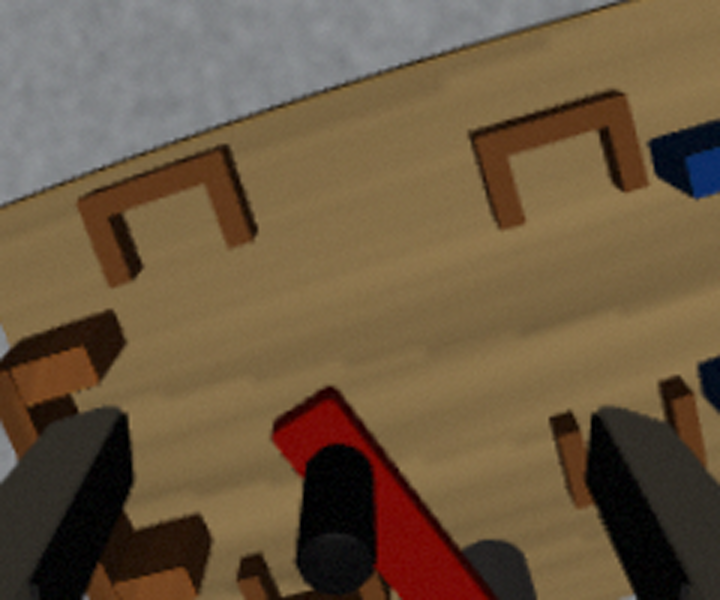

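Run:
```python
from h import *
t,M,s=toolframe(); print(t,M.round(3),s['t'],s['dq'].round(3))
k=cam('wrist')
print('knob top', onplane(k,(200+335/3,100+565/3),.095).round(4))
```

```text
[ 0.52282595 -0.20009734  0.07418241] [[-0.965  0.261 -0.006]
 [ 0.261  0.965  0.003]
 [ 0.007  0.001 -1.   ]] 4.95 [ 0.    -0.051 -0.074  0.002  0.037  0.003]
knob top [ 0.5279 -0.2055  0.095 ]
```

```bash
python3 -m creep '[[-0.002,-0.001,0,0,255],[0,0,0,0,255],[0,0,0,0,255],[0,0,0,0,255],[0,0,0,0,255],[0,0,0,0,255],[0,0,0,0,255],[0,0,0,0,255]]' 10
python3 - <<'E'
from h import *
t,M,s=toolframe(); print(t,s['force'],s['opening'])
piv=np.array([.5894,-.1778]); d=t[:2]-piv; r=np.hypot(*d); a0=np.arctan2(-d[1],-d[0]); print('r',r,'theta',a0-.047)
phis=np.linspace(a0,1.75+.047,11); P=piv+.07*np.c_[-np.cos(phis),-np.sin(phis)]; P[0]=t[:2]
D=np.diff(P,axis=0); D=np.c_[D,np.zeros(10)]@M; print(D.round(4)[:,:2].tolist())
E
```

```text
t: 5.62
tool_pos: [0.5274, -0.2038, 0.0773]
orientation: [0.415, 3.114, -0.0]
force: [-0.3, 0.1, 0.1]
opening: 0.0445
[ 0.52735173 -0.20381439  0.07725266] [-0.32066068  0.11196038  0.13243203] 0.04448346416698663
r 0.06728102235213447 theta 0.3499992617783677
[[-0.0044, -0.009], [-0.0075, -0.0063], [-0.0083, -0.0052], [-0.0089, -0.004], [-0.0094, -0.0027], [-0.0097, -0.0014], [-0.0098, 0.0], [-0.0097, 0.0014], [-0.0094, 0.0027], [-0.0089, 0.004]]
```

```bash
python3 -m creep '[[0,0,0,0,255],[0,0,0,0,255],[0,0,0,0,255],[0,0,0,0,255],[0,0,0,0,255],[0,0,0,0,255]]' 10
```

```text
t: 6.12
tool_pos: [0.5271, -0.2039, 0.077]
orientation: [-0.415, -3.114, 0.0]
force: [-0.7, -1.8, 0.4]
opening: 0.0137
```

```bash
python3 -m creep '[[-0.0040,-0.0088,0,0,255],[-0.0075,-0.0063,0,0,255],[-0.0083,-0.0052,0,0,255],[-0.0089,-0.004,0,0,255],[-0.0094,-0.0027,0,0,255],[-0.0097,-0.0014,0,0,255],[-0.0098,0,0,0,255],[-0.0097,0.0014,0,0,255],[-0.0094,0.0027,0,0,255],[-0.0089,0.004,0,0,255],[0,0,0,0,255]]' 10
python3 - <<'E'
from h import *
t,M,s=toolframe()
piv=np.array([.5894,-.1778]); d=t[:2]-piv; print(t,np.hypot(*d),'theta',np.arctan2(-d[1],-d[0])-.047,s['force'])
snap('wrist','w3',(200,100,440,300),3)
E
```

```text
t: 7.03
tool_pos: [0.6062, -0.2517, 0.0776]
orientation: [0.417, 3.11, -0.012]
force: [2.5, -21.6, -6.2]
opening: 0.0152
[ 0.60620899 -0.25170406  0.07755938] 0.07579150054694145 theta 1.7474352040540142 [  2.50640458 -21.6211269   -6.18237157]
```

View pics/w3.png

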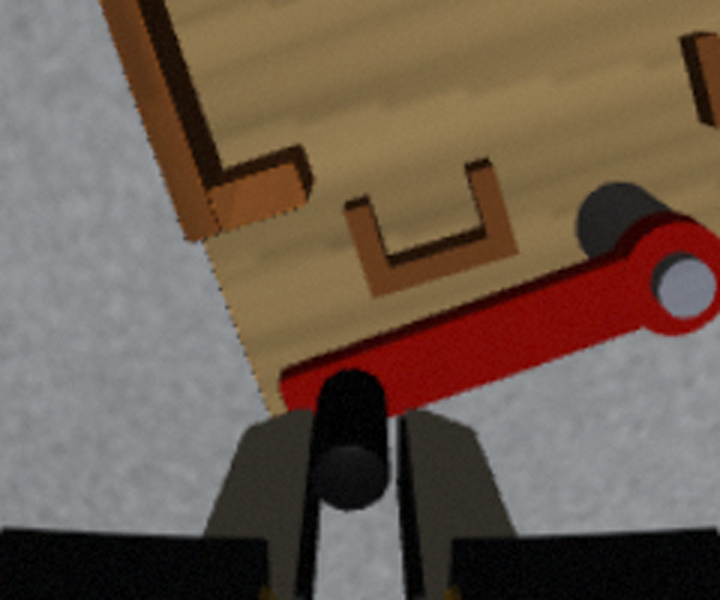

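```bash
python3 -m creep '[[0,0,0,0,100],[0,0,0,0,100],[0,0,0,0,100],[0,0,0,0,100],[0,0,-0.02,0,100],[0,0,-0.035,0,100],[0.01,0.01,-0.035,0,0],[0.02,0.015,-0.035,0,0],[0.03,0.02,-0.03,0,0],[0.02,0.02,0,0,0],[0,0,0,0,0],[0,0,0,0,0]]' 10
python3 -m creep '[[0,0,0,0,0],[0,0,0,0,0],[0,0,0,0,0],[0,0,0,0,0]]'
python3 - <<'E'
from h import *
import pickle
t,M,s=toolframe(); k=cam('wrist'); pickle.dump(k,open('k4.pkl','wb'))
print(t,s['dq'].round(3),s['force'],s['t'])
im=read_camera('wrist'); cv2.imwrite('pics/w4.png',im[:,:,::-1])
E
```

```text
t: 8.08
tool_pos: [0.5476, -0.1647, 0.2285]
orientation: [0.411, 3.113, -0.0]
force: [-0.6, 0.3, -0.4]
opening: 0.0898
t: 8.42
tool_pos: [0.5475, -0.1664, 0.2268]
orientation: [-0.416, -3.113, -0.0]
force: [-0.6, -0.0, 0.2]
opening: 0.093
[ 0.54750659 -0.16635016  0.22680823] [ 0.001 -0.004  0.001  0.001  0.002 -0.001] [-0.57382966 -0.03089842  0.18370171] 8.4167
```

View pics/w4.png

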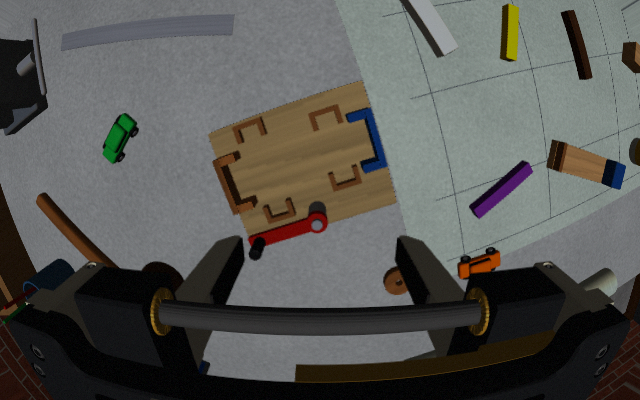

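Run:
```python
from ov import *
import pickle
k=pickle.load(open('k4.pkl','rb')); im=cv2.imread('pics/w4.png')
C=[((-.068,.1,.012),(362,81)),((-.068,-.1,.012),(209,133)),((.092,.1,.012),(396,201))]
x,f,W=fit_tray(k,C); print(x.round(4),f.round(1).tolist()); print('piv',W(x,[[.068,0,.06]]).round(4))
pk=onplane(k,(255,252),.095); print('knob',pk.round(4), 'pivpix',onplane(k,(317.5,224.5),.06).round(4))
overlay(k,x,W,im,(195,70,410,265),3.2,'w4o')
```

```text
[ 0.5225 -0.1843  0.0461] [[0.3, -1.2], [-2.2, 0.1], [0.7, 1.9]]
piv [[ 0.5904 -0.1812  0.06  ]]
knob [ 0.5922 -0.2487  0.095 ] pivpix [ 0.5925 -0.1806  0.06  ]
```

View pics/w4o.png

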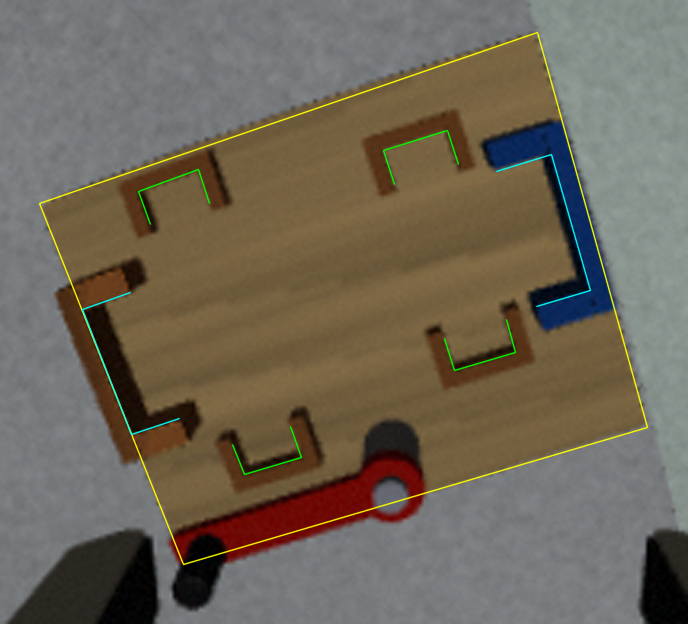

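```bash
python3 -m creep '[[0.0073,-0.0081,0.032,0,0],[0.0073,-0.0081,0.032,0,0],[0.0073,-0.0081,0.032,0,0],[0,0,0,-0.104,0],[0,0,0,-0.104,0],[0,0,0,-0.104,0],[0,0,0,0,0],[0,0,0,0,0],[0,0,0,0,0],[0,0,0,0,0],[0,0,0,0,0]]'
python3 - <<'E'
from h import *
import pickle
t,M,s=toolframe(); k=cam('wrist'); pickle.dump(k,open('k5.pkl','wb'))
print(t,M.round(3)[:,1],s['dq'].round(3),s['t'])
im=read_camera('wrist'); cv2.imwrite('pics/w5.png',im[:,:,::-1])
from ov import *
x,f,W=fit_tray(k,[((0,0,0),(1,1))]); x=[.522,-.183,.046]
overlay(k,x,W,im[:,:,::-1],(190,20,450,270),2.4,'w5o')
E
```

```text
t: 9.38
tool_pos: [0.5202, -0.1836, 0.1318]
orientation: [-0.072, 3.141, -0.0]
force: [-0.4, 0.5, -0.2]
opening: 0.0929
[ 0.52016663 -0.18355068  0.13180543] [-0.046  0.999 -0.   ] [ 0.001 -0.002  0.002  0.001 -0.    -0.009] 9.3833
```

View pics/w5o.png

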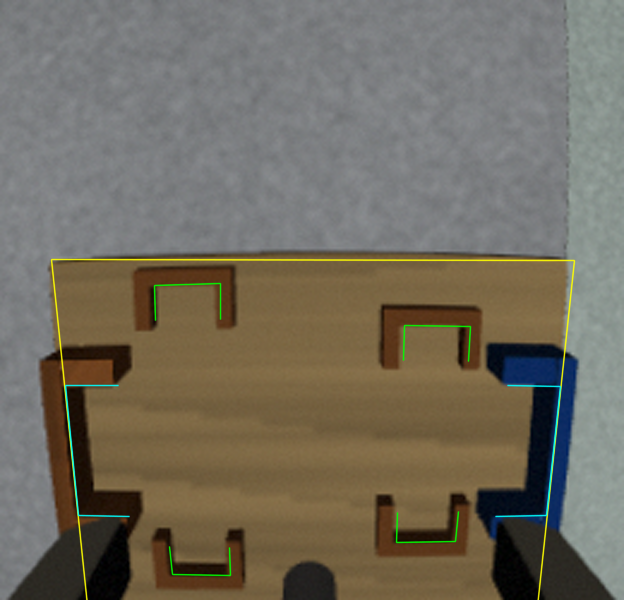

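Run:
```python
from ov import *
import pickle
k=pickle.load(open('k5.pkl','rb')); im=cv2.imread('pics/w5.png')
x,f,W=fit_tray(k,[((0,0,0),(1,1))]); x=[.522,-.183,.046]
overlay(k,x,W,im,(205,120,305,195),8,'w5a')
overlay(k,x,W,im,(330,140,430,215),8,'w5b')
```

View pics/w5a.png

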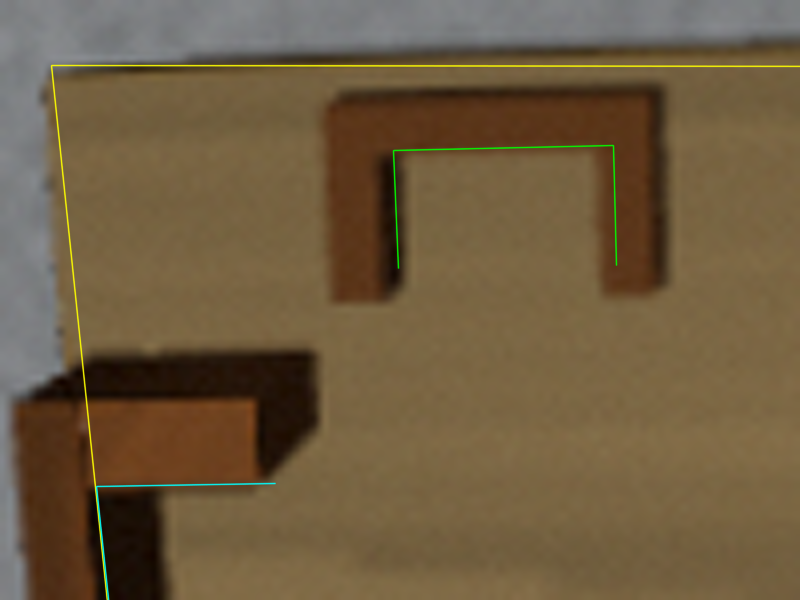

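View pics/w5b.png

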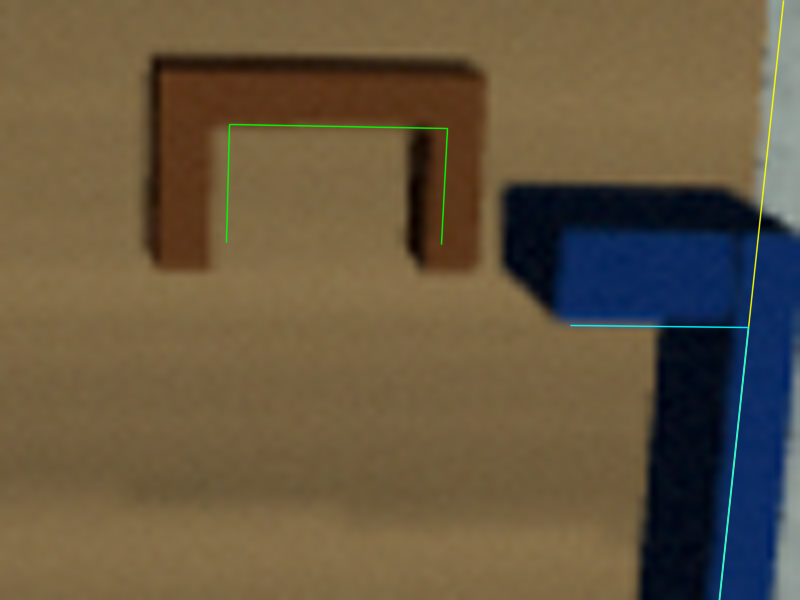

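Run:
```python
from ov import *
import pickle
k=pickle.load(open('k5.pkl','rb'))
o=-.44 # crop resize half-pixel
C=[((-.058,-.057,.024),(252.5,139.0)),((-.058,-.033,.024),(280.4,138.6)),((-.043,.033,.024),(356.6,155.75)),((-.043,.057,.024),(383.75,155.9)),((-.025,-.088,.04),(216,180.75)),((-.025,.088,.04),(422.1,180.75))]
C=[(a,(b[0]+o,b[1]+o)) for a,b in C]
x,f,W=fit_tray(k,C); print(x.round(4),f.round(2).tolist())
print('seats',W(x,[[0,-.045,.021],[0,.045,.021],[0,0,.038],[.068,0,.08]]).round(4))
```

```text
[ 0.5222 -0.1843  0.0474] [[0.03, 0.02], [-0.43, -0.22], [0.41, -0.18], [0.51, 0.08], [-0.42, 0.24], [-0.09, 0.13]]
seats [[ 0.5243 -0.2293  0.021 ]
 [ 0.5201 -0.1394  0.021 ]
 [ 0.5222 -0.1843  0.038 ]
 [ 0.5901 -0.1811  0.08  ]]
```

```bash
python3 -m creep '[[0.0047,0.0382,-0.0015,0,0],[0.0047,0.0382,-0.0015,0,0],[0.0047,0.0382,-0.0015,0,0],[0.0047,0.0382,-0.0015,0,0],[0.0047,0.0382,-0.0015,0,0],[0.0047,0.0382,-0.0015,0,0],[0.0047,0.0382,-0.0015,0,0],[0.0047,0.0382,-0.0015,0,0],[0.0047,0.0382,-0.0015,0,0],[0.0047,0.0382,-0.0015,0,0],[0.0047,0.0382,-0.0015,0,0],[0.0047,0.0382,-0.0015,0,0]]' && python3 -m creep '[[0,0,0,-0.08,0],[0,0,0,0,0],[0,0,0,0,0],[0,0,0,0,0],[0,0,0,0,0]]'
cat > look.py <<'E'
from h import *
import pickle,sys
def look(n):
    t,M,s=toolframe(); k=cam('wrist'); im=read_camera('wrist')[:,:,::-1].copy()
    cv2.imwrite(f'pics/{n}.png',im); pickle.dump((t,M,k),open(f'{n}.pkl','wb'))
    print(t.round(4),M[:,1].round(3),'dq',np.abs(s['dq']).max().round(3),'F',np.round(s['force'],1),'op',round(s['opening'],4),'t',round(s['t'],2)); return t,M,k,im
def to_tool(M,d): return (M.T@np.array(d)).round(4)
E
python3 - <<'E'
from look import *
t,M,k,im=look('w6')
for d in silhouettes('wrist','rear_axle'):
    m=d['region']; x0=onplane(k,d['pixel'],.009)
    p,c,f=fitbox([(k,m)],.11,.018,.018,0,x0[0],x0[1]); print(round(d['confidence'],2),np.round(d['pixel']),m.sum(),p.round(4),round(c,2))
E
```

```text
t: 10.43
tool_pos: [0.4415, 0.2737, 0.1501]
orientation: [-0.073, 3.14, 0.0]
force: [0.6, -0.4, 0.3]
opening: 0.0934
t: 10.85
tool_pos: [0.4424, 0.2706, 0.1496]
orientation: [0.195, -3.135, 0.0]
force: [0.5, -0.1, -0.1]
opening: 0.093
[0.4424 0.2706 0.1496] [-0.124  0.992 -0.   ] dq 0.007 F [ 0.5 -0.1 -0.1] op 0.093 t 10.85
0.91 [394.  22.] 4556 [0.2639 0.3204 1.8232] 202.83
0.71 [94. 98.] 3609 [3.6780e-01 2.3000e-03 3.2608e+00] 140.47
0.63 [323. 191.] 1998 [0.4442 0.2731 3.2707] 0.3
0.55 [536. 148.] 1821 [0.3616 0.5125 2.8566] 0.1
```

View pics/w6.png

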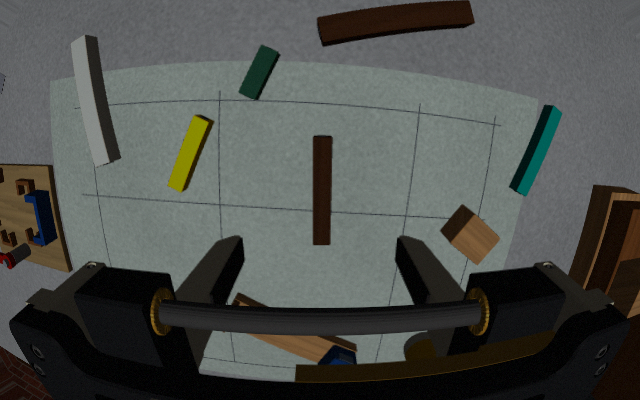

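```bash
python3 -m creep '[[-0.0021,0.0023,0.03,0,110],[0,0,0.03,0,110],[0,0,0.03,0,110],[0,0,0.02,0,110],[0,0,0.012,0,110],[0,0,0.007,0,110],[0,0,0.004,0,110],[0,0,0.002,0,110],[0,0,0,0,255],[0,0,0,0,255],[0,0,0,0,255],[0,0,0,0,255]]' 25; python3 -m creep '[[0,0,0,0,255],[0,0,0,0,255],[0,0,0,0,255],[0,0,0,0,255]]' 25
python3 - <<'E'
from look import *
look('w7')
E
```

```text
t: 11.95
tool_pos: [0.4445, 0.2747, 0.0157]
orientation: [-0.2, 3.134, 0.001]
force: [0.6, 0.4, -0.2]
opening: 0.031
t: 12.28
tool_pos: [0.4441, 0.2744, 0.0151]
orientation: [-0.2, 3.135, 0.0]
force: [-0.4, -0.3, 3.9]
opening: 0.0177
[0.4441 0.2744 0.0151] [-0.127  0.992  0.   ] dq 0.002 F [-0.4 -0.3  3.9] op 0.0177 t 12.28
```

View pics/w7.png

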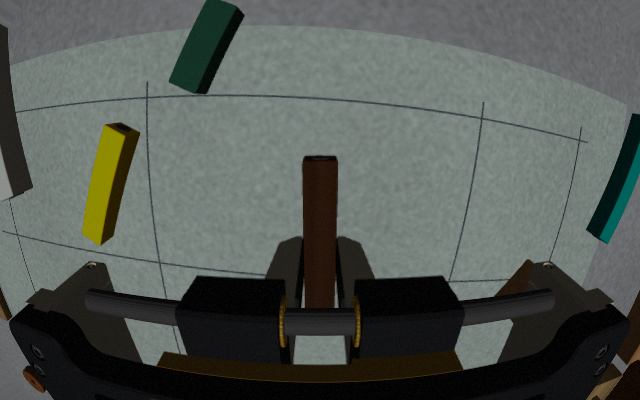

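Run:
```python
from look import *
t,M,k=pickle.load(open('w7.pkl','rb'))
im=cv2.imread('pics/w7.png'); print(im[150:168,320].tolist())
for r in (157,160.5):
    P=onplane(k,(320,r),.018 if r>158 else .0); print(r,(M.T@(P-t)).round(4))
tgt=np.array([.5243,-.2293]); print('d',tgt-t[:2])
```

```text
[[125, 131, 120], [125, 130, 120], [125, 132, 121], [128, 133, 123], [115, 120, 110], [62, 64, 60], [17, 16, 16], [7, 12, 10], [27, 22, 23], [25, 22, 22], [2, 10, 20], [10, 20, 34], [8, 20, 40], [5, 21, 40], [7, 21, 41], [10, 22, 42], [11, 22, 43], [12, 25, 43]]
157 [0.0553 0.0004 0.0151]
160.5 [ 0.0567  0.0004 -0.0029]
d [ 0.08016213 -0.50369502]
```

```bash
python3 -m creep '[[0,0,-0.01,0,255],[0,0,-0.03,0,255],[0,0,-0.035,0,255],[0,0,-0.02,0.08,255],[-0.0045,-0.039,0,0,255],[-0.0045,-0.039,0,0,255],[-0.0045,-0.039,0,0,255],[-0.0045,-0.039,0,0,255],[-0.0045,-0.039,0,0,255],[-0.0045,-0.039,0,0,255],[-0.0045,-0.039,0,0,255],[-0.0045,-0.039,0,0,255]]' 25; python3 -m creep '[[-0.0045,-0.039,0,0,255],[-0.0045,-0.039,0,0,255],[-0.0045,-0.039,0,0,255],[-0.0045,-0.039,0,0,255],[-0.004,-0.039,0,0,255],[0,0,0,0,255],[0,0,0,0,255],[0,0,0,0,255],[0,0,0,0,255],[0,0,0,0,255]]' 25
python3 - <<'E'
from look import *
t,M,k,im=look('w8')
yaw=np.arctan2(-M[0,1],M[1,1]); print('toolyaw',yaw)
tg=np.array([.5243,-.2293,t[2]])-M@[.0017,0,0]; print('d tool',to_tool(M,tg-t))
E
```

```text
t: 13.33
tool_pos: [0.4944, -0.0375, 0.1103]
orientation: [-0.074, 3.14, 0.0]
force: [0.5, 0.8, 0.4]
opening: 0.0176
t: 14.17
tool_pos: [0.5257, -0.228, 0.1097]
orientation: [0.077, -3.14, -0.001]
force: [0.7, 0.2, -1.2]
opening: 0.0181
[ 0.5257 -0.228   0.1097] [-0.049  0.999  0.   ] dq 0.002 F [ 0.7  0.2 -1.2] op 0.0181 t 14.17
toolyaw 0.04879812764942272
d tool [-0.0002 -0.0012 -0.    ]
```

View pics/w8.png

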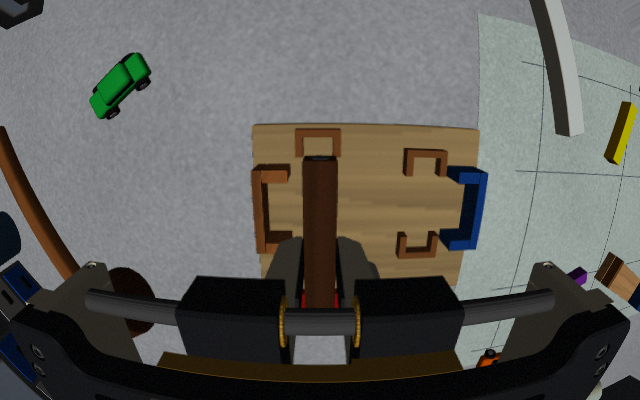

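```bash
python3 -m creep '[[0.0008,-0.0012,0,0,255],[0,0,0.02,0,255],[0,0,0.02,0,255],[0,0,0.012,0,255],[0,0,0.007,0,255],[0,0,0.003,0,255],[0,0,0,0,255],[0,0,0,0,255],[0,0,0,0,255]]' 25
python3 - <<'E'
from look import *
t,M,k,im=look('w9')
yaw=np.arctan2(-M[0,1],M[1,1]); print('toolyaw',yaw)
tg=np.array([.5243,-.2293,t[2]])-M@[.0017,0,0]; print('d tool',to_tool(M,tg-t))
from ov import *
W=fit_tray(k,[((0,0,0),(1,1))])[2]; x=[.5222,-.1843,.0474]
bz=t[2]-.0151
c=t+M@[.0017,0,0]
xx=[0,0,0]
overlay(k,x,W,im,(200,60,460,260),3,'w9o')
E
```

```text
t: 14.97
tool_pos: [0.5258, -0.2311, 0.0489]
orientation: [-0.074, 3.139, -0.001]
force: [-1.1, -0.4, -1.5]
opening: 0.0178
[ 0.5258 -0.2311  0.0489] [-0.047  0.999 -0.001] dq 0.003 F [-1.1 -0.4 -1.5] op 0.0178 t 14.97
toolyaw 0.04724936607440812
d tool [-0.0003  0.0018 -0.    ]
```

View pics/w9o.png

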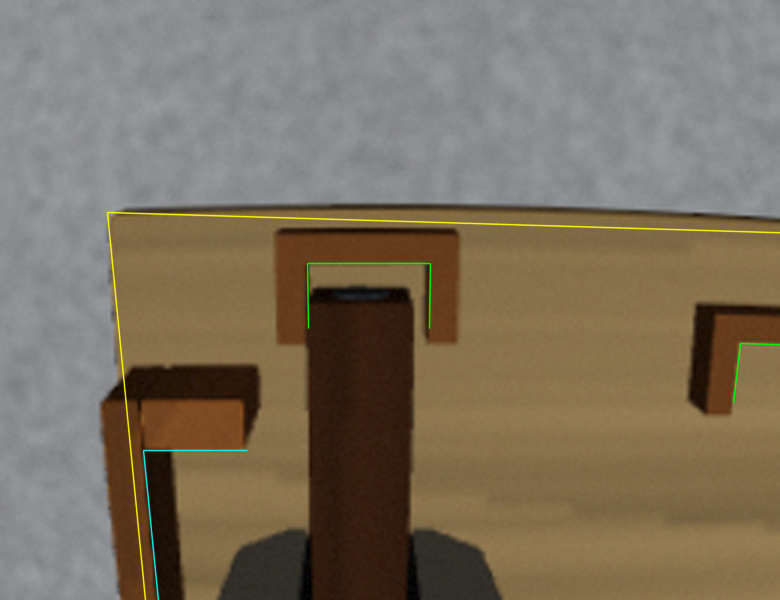

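```bash
python3 -m creep '[[0,0.0018,0,0,255],[0,0,0.004,0,255],[0,0,0.006,0,255],[0,0,0.005,0,255],[0,0,0.003,0,255],[0,0,0.002,0,255],[0,0,0.001,0,255],[0,0,0,0,255],[0,0,0,0,255]]' 25
python3 - <<'E'
from look import *
t,M,k,im=look('w10')
tg=np.array([.5243,-.2293,t[2]])-M@[.0017,0,0]; print('d tool',to_tool(M,tg-t))
cv2.imwrite('pics/w10c.png',cv2.resize(im[60:260,200:460],None,fx=3,fy=3,interpolation=cv2.INTER_CUBIC))
E
```

```text
t: 15.77
tool_pos: [0.5246, -0.2288, 0.0271]
orientation: [0.074, -3.14, -0.0]
force: [-4.1, 1.9, 8.1]
opening: 0.0183
[ 0.5246 -0.2288  0.0271] [-0.047  0.999  0.   ] dq 0.002 F [-4.1  1.9  8.1] op 0.0183 t 15.77
d tool [-0.0014 -0.0005  0.    ]
```

View pics/w10c.png

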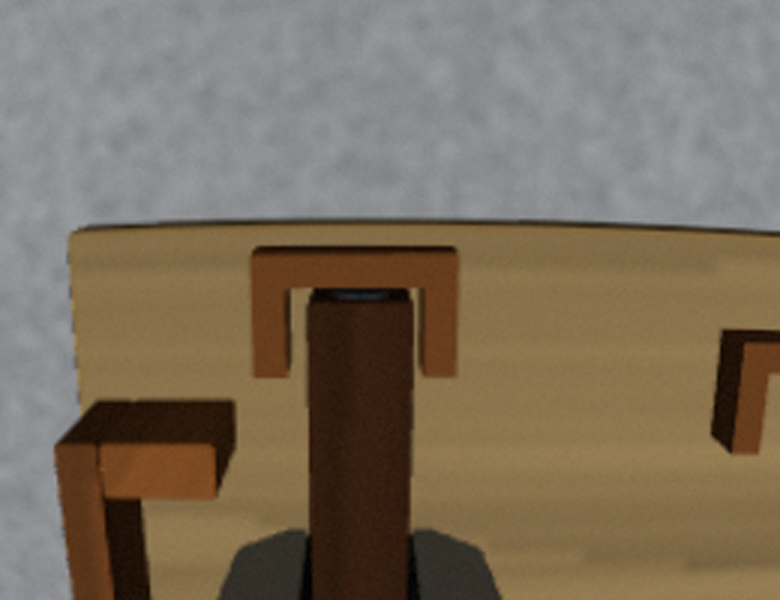

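```bash
python3 -m creep '[[0,0,0,0,180],[0,0,0,0,180],[0,0,0,0,180],[0,0,0,0,180],[0,0,-0.015,0,180],[0,0,-0.03,0,180],[0,0,-0.035,0,100],[0,0,-0.02,0,0],[0,0,0,0,0],[0,0,0,0,0],[0,0,0,0,0]]' 25
python3 - <<'E'
from look import *
t,M,k,im=look('w11')
cv2.imwrite('pics/w11c.png',cv2.resize(im[60:300,180:500],None,fx=2.4,fy=2.4,interpolation=cv2.INTER_CUBIC))
r=[.4194,.1329]; print('to yellow',to_tool(M,[r[0]-t[0],r[1]-t[1],0]))
E
```

```text
t: 16.73
tool_pos: [0.5244, -0.2286, 0.1257]
orientation: [0.074, -3.14, -0.001]
force: [-0.5, -1.4, -0.6]
opening: 0.0563
[ 0.5244 -0.2286  0.1257] [-0.047  0.999  0.001] dq 0.019 F [-0.5 -1.4 -0.6] op 0.0563 t 16.73
to yellow [8.79e-02 3.66e-01 3.00e-04]
```

View pics/w11c.png

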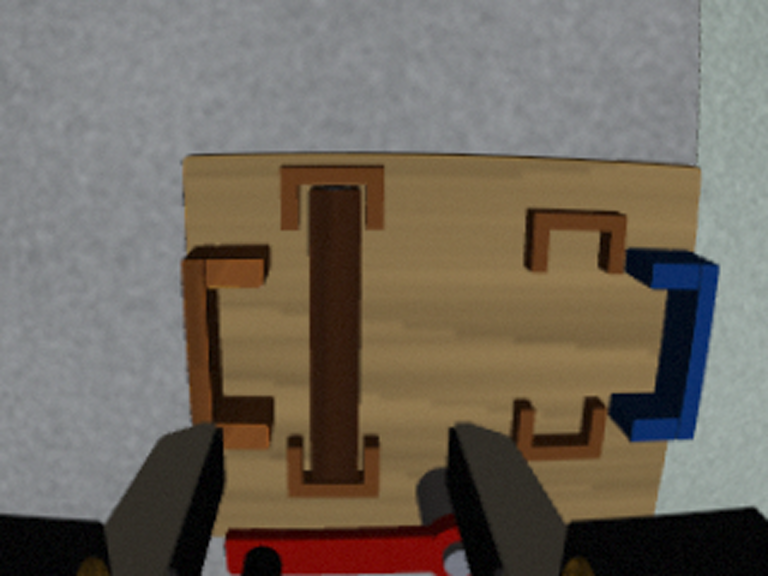

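Run:
```python
from look import *
t,M,k=pickle.load(open('w6.pkl','rb')); im=cv2.imread('pics/w6.png'); h=cv2.cvtColor(im,cv2.COLOR_BGR2HSV)
m=cv2.inRange(h,(22,130,60),(36,255,255))
n,l,st,c=cv2.connectedComponentsWithStats(m); 
for i in range(1,n):
    if st[i,4]>200:
        x0=onplane(k,c[i],.009); p,co,f=fitbox([(k,l==i)],.08,.018,.018,0,x0[0],x0[1]); print(c[i],st[i,4],p.round(4),co)
t,M,s=toolframe(); 
print(M.round(3))
```

```text
[187.40956175 152.74501992] 1255 [0.4201 0.1305 2.781 ] 0.9526560987097117
[[-0.999 -0.047 -0.002]
 [-0.047  0.999  0.001]
 [ 0.002  0.001 -1.   ]]
```

```bash
python3 -m creep '[[0.0087,0.0365,0,0,0],[0.0087,0.0365,0,0,0],[0.0087,0.0365,0,0,0],[0.0087,0.0365,0,0,0],[0.0087,0.0365,0,0,0],[0.0087,0.0365,0,0,0],[0.0087,0.0365,0,0,0],[0.0087,0.0365,0,0,0],[0.0087,0.0365,0,0,0],[0.0087,0.0365,0,0,0]]' && python3 -m creep '[[0,0,0,0.1,0],[0,0,0,0.1,0],[0,0,0,0.1,0],[0,0,0,0.097,0],[0,0,0,0,0],[0,0,0,0,0],[0,0,0,0,0],[0,0,0,0,0]]'
python3 - <<'E'
from look import *
t,M,k,im=look('w12')
h=cv2.cvtColor(im,cv2.COLOR_BGR2HSV)
m=cv2.inRange(h,(20,110,50),(36,255,255))
n,l,st,c=cv2.connectedComponentsWithStats(m); i=1+np.argmax(st[1:,4])
x0=onplane(k,c[i],.009); p,co,f=fitbox([(k,l==i)],.08,.018,.018,0,x0[0],x0[1]); p[2]-=np.pi;print(c[i],st[i],p.round(4),co)
yaw=np.arctan2(-M[0,1],M[1,1]); print('twist',yaw-p[2],'d tool',to_tool(M,[p[0]-t[0],p[1]-t[1],0]))
E
```

```text
t: 17.62
tool_pos: [0.4188, 0.1329, 0.125]
orientation: [0.074, -3.138, 0.001]
force: [0.6, 1.0, -0.3]
opening: 0.0929
t: 18.28
tool_pos: [0.4205, 0.1314, 0.1262]
orientation: [-0.543, -3.093, 0.001]
force: [-0.3, -0.1, -0.2]
opening: 0.0928
[0.4205 0.1314 0.1262] [ 0.341  0.94  -0.001] dq 0.013 F [-0.3 -0.1 -0.2] op 0.0928 t 18.28
[321.57026713 194.74099884] [ 312  152   21   87 1722] [ 0.4197  0.1337 -3.5026] 1.1199896661320485
twist 3.154794736675268 d tool [0.0015 0.0019 0.    ]
```

View pics/w12.png

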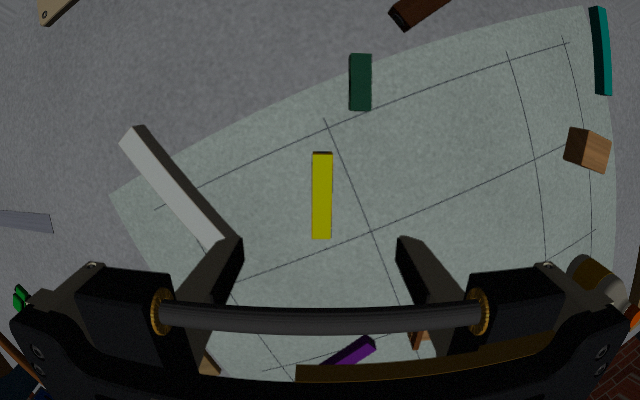

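Run:
```python
from look import *
t,M,k=pickle.load(open('w12.pkl','rb'))
for px in [(228,238),(205,240),(196,228),(332,363)]:
    P=onplane(k,px,.018); print(px,P.round(3),(M.T@(P-t)).round(3))
```

```text
(228, 238) [0.426 0.036 0.018] [-0.038 -0.088  0.108]
(205, 240) [0.421 0.012 0.018] [-0.041 -0.112  0.108]
(196, 228) [0.406 0.009 0.018] [-0.029 -0.12   0.108]
(332, 363) [0.62  0.076 0.018] [-0.207  0.016  0.108]
```

```bash
python3 -m creep '[[0.0015,0.0019,0.02,0.013,120],[0,0,0.03,0,130],[0,0,0.028,0,130],[0,0,0.018,0,130],[0,0,0.009,0,130],[0,0,0.004,0,130],[0,0,0.002,0,130],[0,0,0.001,0,255],[0,0,0,0,255],[0,0,0,0,255],[0,0,0,0,255],[0,0,0,0,255]]' 25; python3 -m creep '[[0,0,0,0,255],[0,0,0,0,255],[0,0,0,0,255]]' 25
python3 - <<'E'
from look import *
t,M,k,im=look('w13')
for px,z in (((320,0),.018),):
    col=im[130:260,320].astype(int); 
    print([ (130+i,c.tolist()) for i,c in enumerate(col) if 30<i<80 and abs(col[i]-col[i-1]).sum()>25])
cv2.imwrite('pics/w13c.png',cv2.resize(im[130:320,220:420],None,fx=3,fy=3,interpolation=cv2.INTER_CUBIC))
E
```

```text
t: 19.33
tool_pos: [0.4206, 0.134, 0.0154]
orientation: [0.566, 3.089, 0.001]
force: [0.5, 1.1, 4.9]
opening: 0.0175
t: 19.58
tool_pos: [0.4206, 0.134, 0.0154]
orientation: [0.567, 3.089, 0.001]
force: [-0.9, -0.2, 6.2]
opening: 0.0178
[0.4206 0.134  0.0154] [0.355 0.935 0.001] dq 0.001 F [-0.9 -0.2  6.2] op 0.0178 t 19.58
[(181, [79, 88, 85]), (182, [38, 46, 44]), (183, [6, 7, 4]), (186, [22, 19, 18]), (189, [0, 61, 82]), (190, [0, 113, 139]), (191, [0, 138, 142])]
```

View pics/w13c.png

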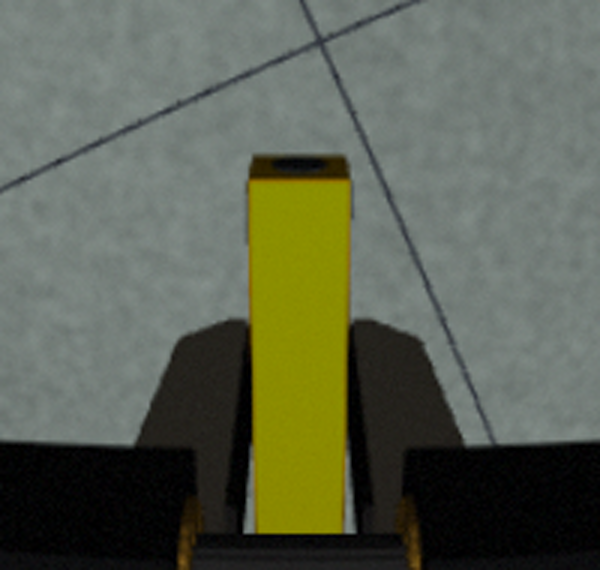

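Run:
```python
from look import *
t,M,k=pickle.load(open('w13.pkl','rb'))
for r,z in ((189.2,.018),(181.6,0)): print((M.T@(onplane(k,(320,r),z)-t)).round(4))
o=np.mean([(M.T@(onplane(k,(320,r),z)-t))[0] for r,z in ((189.2,.018),(181.6,0))])-.040
print('off',o)
c,s=np.cos(.0474),np.sin(.0474); M2=np.array([[-c,-s,0],[-s,c,0],[0,0,-1]])
yaw=np.arctan2(-M[0,1],M[1,1]); print('twist',yaw-.0474)
tg=np.array([.5201,-.1394,t[2]])-M2@[o,0,0]; print(tg,'d tool2',to_tool(M2,tg-t))
```

```text
[ 0.0417  0.0003 -0.0026]
[0.0411 0.0003 0.0154]
off 0.0013893544104446737
twist -0.41020116715992
[ 0.52148779 -0.13933417  0.01540637] d tool2 [-0.0878 -0.2778  0.    ]
```

```bash
python3 -m creep '[[0,0,-0.01,0,255],[0,0,-0.03,-0.1025,255],[0,0,-0.035,-0.1025,255],[0,0,-0.02,-0.1025,255],[0,0,0,-0.1025,255],[-0.011,-0.0347,0,0,255],[-0.011,-0.0347,0,0,255],[-0.011,-0.0347,0,0,255],[-0.011,-0.0347,0,0,255],[-0.011,-0.0347,0,0,255],[-0.011,-0.0347,0,0,255],[-0.011,-0.0347,0,0,255]]' 25; python3 -m creep '[[-0.011,-0.0347,0,0,255],[0,0,0.02,0,255],[0,0,0.02,0,255],[0,0,0.012,0,255],[0,0,0.007,0,255],[0,0,0.003,0,255],[0,0,0,0,255],[0,0,0,0,255],[0,0,0,0,255]]' 25
python3 - <<'E'
from look import *
t,M,k,im=look('w14')
yaw=np.arctan2(-M[0,1],M[1,1]); print('toolyaw',yaw)
tg=np.array([.5201,-.1394,t[2]])-M@[.0014,0,0]; print('d tool',to_tool(M,tg-t))
cv2.imwrite('pics/w14c.png',cv2.resize(im[100:300,200:460],None,fx=3,fy=3,interpolation=cv2.INTER_CUBIC))
E
```

```text
t: 20.63
tool_pos: [0.5086, -0.1068, 0.1102]
orientation: [-0.074, 3.141, 0.0]
force: [-0.3, 0.7, -0.4]
opening: 0.0179
t: 21.38
tool_pos: [0.5219, -0.1392, 0.049]
orientation: [-0.075, 3.139, -0.001]
force: [0.3, 1.0, -1.1]
opening: 0.0181
[ 0.5219 -0.1392  0.049 ] [-0.048  0.999 -0.001] dq 0.003 F [ 0.3  1.  -1.1] op 0.0181 t 21.38
toolyaw 0.047847197760434286
d tool [ 0.0004 -0.0001 -0.    ]
```

View pics/w14c.png

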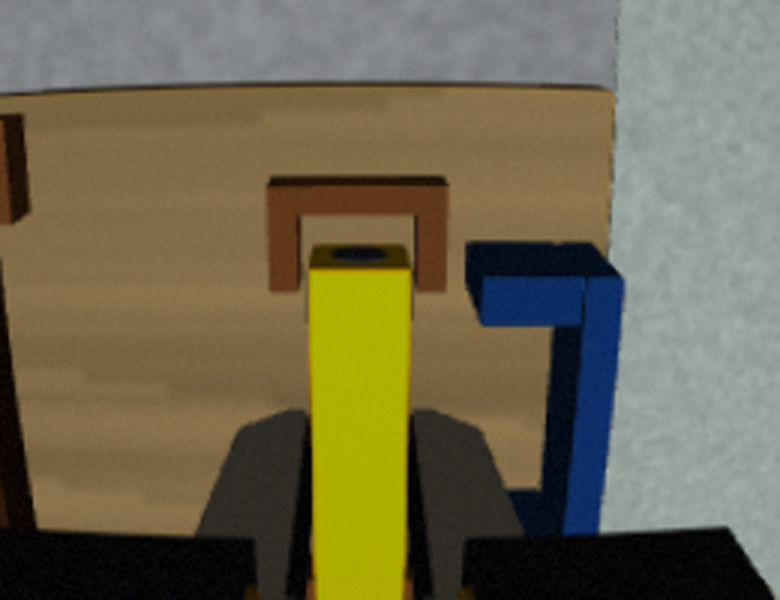

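```bash
python3 -m creep '[[0.0003,0,0.004,0,255],[0,0,0.006,0,255],[0,0,0.005,0,255],[0,0,0.003,0,255],[0,0,0.002,0,255],[0,0,0.001,0,255],[0,0,0,0,255],[0,0,0,0,255]]' 25
python3 - <<'E'
from look import *
t,M,k,im=look('w15')
tg=np.array([.5201,-.1394,t[2]])-M@[.0014,0,0]; print('d tool',to_tool(M,tg-t))
cv2.imwrite('pics/w15c.png',cv2.resize(im[100:300,200:460],None,fx=3,fy=3,interpolation=cv2.INTER_CUBIC))
E
```

```text
t: 22.1
tool_pos: [0.5202, -0.139, 0.0274]
orientation: [0.074, -3.139, -0.001]
force: [-7.3, 1.3, 13.0]
opening: 0.0177
[ 0.5202 -0.139   0.0274] [-0.047  0.999  0.001] dq 0.001 F [-7.3  1.3 13. ] op 0.0177 t 22.1
d tool [-0.0013 -0.0003 -0.    ]
```

View pics/w15c.png

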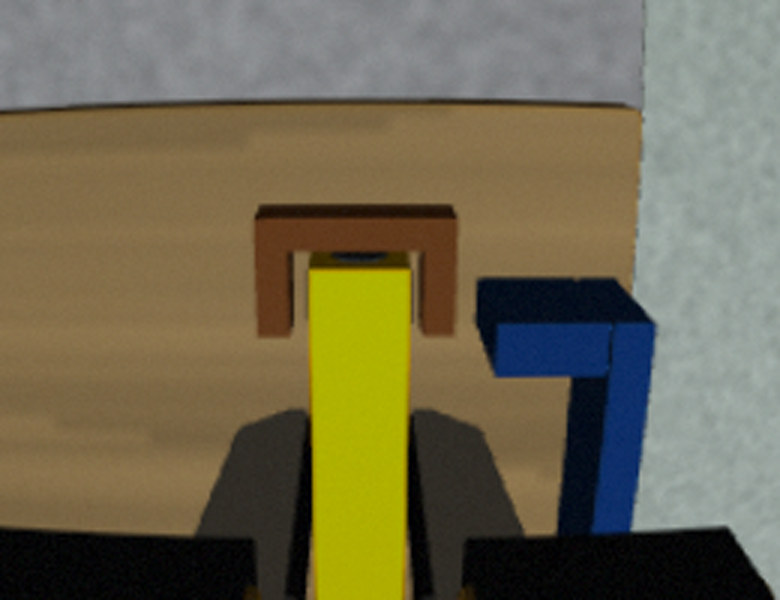

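```bash
python3 -m creep '[[0,0,0,0,180],[0,0,0,0,180],[0,0,0,0,180],[0,0,0,0,180],[0,0,-0.01,0,180],[0,0,-0.025,0,180],[0,0,-0.035,0,100],[0,0,-0.02,0,0],[0,0,0,0,0],[0,0,0,0,0],[0,0,0,0,0]]' 25
python3 - <<'E'
from look import *
t,M,k,im=look('w16')
cv2.imwrite('pics/w16c.png',cv2.resize(im[60:300,180:500],None,fx=2.4,fy=2.4,interpolation=cv2.INTER_CUBIC))
E
```

```text
t: 23.07
tool_pos: [0.5204, -0.1391, 0.1163]
orientation: [0.074, -3.14, -0.0]
force: [-0.3, 0.7, -0.6]
opening: 0.0563
[ 0.5204 -0.1391  0.1163] [-0.047  0.999  0.   ] dq 0.022 F [-0.3  0.7 -0.6] op 0.0563 t 23.07
```

View pics/w16c.png

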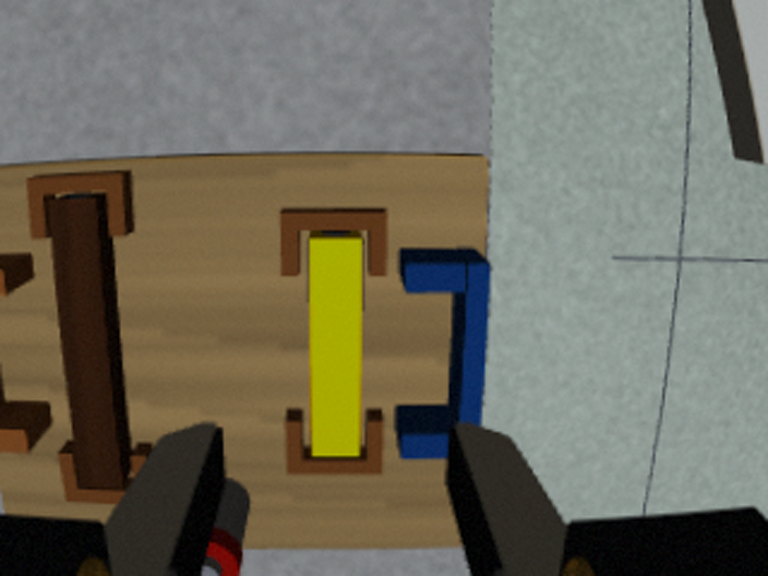

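```bash
python3 -m creep '[[-0.0116,0.0337,-0.008,0,0],[-0.0116,0.0337,-0.008,0,0],[-0.0116,0.0337,-0.008,0,0],[-0.0116,0.0337,-0.008,0,0],[-0.0116,0.0337,-0.008,0,0],[-0.0116,0.0337,-0.008,0,0],[-0.0116,0.0337,-0.008,0,0],[-0.0116,0.0337,-0.008,0,0],[-0.0116,0.0337,-0.008,0,0],[-0.0116,0.0337,-0.008,0,0],[-0.0116,0.0337,-0.008,0,0],[-0.0116,0.0337,-0.008,0,0]]' && python3 -m creep '[[0,0,0,0.12,0],[0,0,0,0.12,0],[0,0,0,0.12,0],[0,0,0,0.12,0],[0,0,0,0.12,0],[0,0,0,0.12,0],[0,0,0,0.12,0],[0,0,0,0.12,0],[0,0,0,0.12,0],[0,0,0,0.12,0],[0,0,0,0.12,0],[0,0,0,0.12,0]]' && python3 -m creep '[[0,0,0,0.12,0],[0,0,0,0.12,0],[0,0,0,0.12,0],[0,0,0,0.12,0],[0,0,0,0.12,0],[0,0,0,0,0],[0,0,0,0,0],[0,0,0,0,0],[0,0,0,0,0]]'
python3 - <<'E'
from look import *
t,M,k,im=look('w17')
for q in ('truck_c','truck_cab'):
    for d in tip_of('wrist',q)[:2]: print(q,round(d['confidence'],2),np.round(d['pixel'],1),onplane(k,d['pixel'],.008 if q=='truck_c' else .03).round(4))
print(M.round(3))
E
```

```text
t: 24.12
tool_pos: [0.6399, 0.2728, 0.2106]
orientation: [0.074, -3.137, 0.002]
force: [0.9, -0.3, -0.4]
opening: 0.093
t: 25.12
tool_pos: [0.6398, 0.271, 0.2101]
orientation: [-2.021, -2.403, 0.005]
force: [-0.4, 0.8, -0.5]
opening: 0.093
t: 25.87
tool_pos: [0.6404, 0.2713, 0.212]
orientation: [-2.635, -1.711, 0.001]
force: [-0.4, -0.5, -0.8]
opening: 0.0928
[0.6404 0.2713 0.212 ] [ 0.913 -0.407 -0.001] dq 0.014 F [-0.4 -0.5 -0.8] op 0.0928 t 25.87
truck_c 0.74 [322.5 184.8] [0.6393 0.2593 0.008 ]
truck_c 0.64 [318.6 190.7] [0.632  0.2544 0.008 ]
truck_cab 0.56 [319.2 135.2] [0.6608 0.3173 0.03  ]
[[ 0.407  0.913 -0.001]
 [ 0.913 -0.407 -0.   ]
 [-0.001 -0.001 -1.   ]]
```

View pics/w17.png

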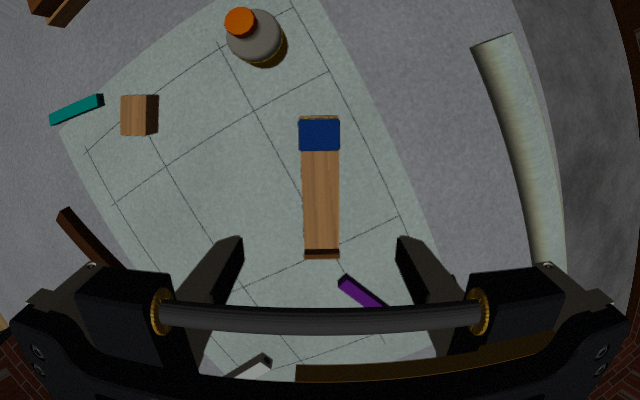

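Run:
```python
import cv2
im=cv2.imread('pics/w17.png'); cv2.imwrite('pics/w17a.png',cv2.resize(im[105:165,280:360],None,fx=10,fy=10,interpolation=cv2.INTER_CUBIC))
cv2.imwrite('pics/w17b.png',cv2.resize(im[220:270,280:360],None,fx=10,fy=10,interpolation=cv2.INTER_CUBIC))
```

```text
(no output)
```

View pics/w17a.png

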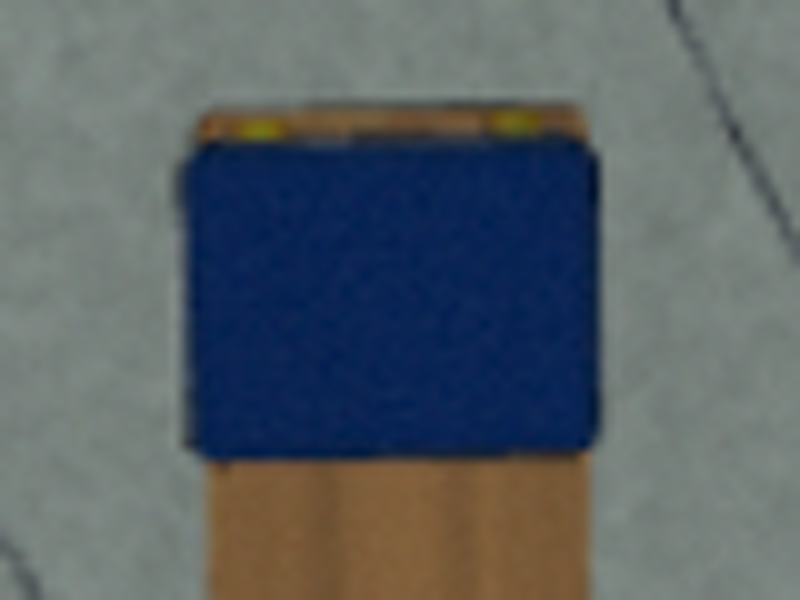

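View pics/w17b.png

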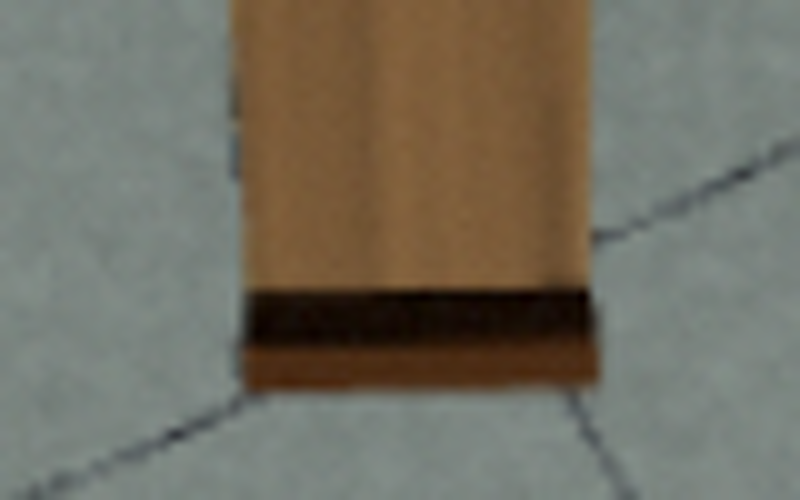

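Run:
```python
from tray import *
from look import *
t,M,k=pickle.load(open('w17.pkl','rb'))
A=lambda x,y:(280+x/10-.45,105+y/10-.45); B=lambda x,y:(280+x/10-.45,220+y/10-.45)
C=[((-.022,.083,.044),A(188,145)),((.022,.083,.044),A(598,140)),((-.022,.049,.044),A(190,455)),((.022,.049,.044),A(598,451)),
((-.022,-.085,.032),B(243,388)),((.022,-.085,.032),B(600,385)),((-.022,-.078,.032),B(246,347)),((.022,-.078,.032),B(598,342)),
((-.022,-.078,.016),B(247,291)),((.022,-.078,.016),B(593,290))]
x,f,W=fit_tray(k,C,(.635,.26,-.42)); print(x.round(4)); print(f.round(1).tolist())
g=W(x,[[0,.010,.008]])[0]; print('grasp pt',g)
yaw=np.arctan2(M[1,1],M[0,1]); print('tool y ang',yaw,'twist',yaw-x[2],'d',to_tool(M,[g[0]-t[0],g[1]-t[1],0]))
```

```text
[ 0.6359  0.2585 -0.3961]
[[-1.0, -0.1], [0.5, -0.6], [-0.1, 1.1], [0.9, 0.6], [-0.1, 0.8], [0.1, 0.3], [-0.6, -0.2], [0.3, -0.4], [-0.2, -0.4], [0.1, -1.0]]
grasp pt [0.63978168 0.26768617 0.008     ]
tool y ang -0.4190224375081113 twist -0.022874016909702644 d [-0.0035  0.0009  0.    ]
```

```bash
python3 -m creep '[[-0.0035,0.0009,0.03,-0.023,50],[0,0,0.03,0,50],[0,0,0.03,0,50],[0,0,0.03,0,50],[0,0,0.03,0,50],[0,0,0.02,0,50],[0,0,0.013,0,50],[0,0,0.008,0,50],[0,0,0.004,0,50],[0,0,0.002,0,50],[0,0,0,0,50],[0,0,0,0,50]]' 40
python3 - <<'E'
from look import *
t,M,k,im=look('w18')
E
```

```text
t: 27.02
tool_pos: [0.6412, 0.2681, 0.0174]
orientation: [2.617, 1.737, 0.004]
force: [-0.4, -0.5, -0.4]
opening: 0.0748
[0.6412 0.2681 0.0174] [ 0.921 -0.388  0.002] dq 0.003 F [-0.4 -0.5 -0.4] op 0.0748 t 27.02
```

View pics/w18.png

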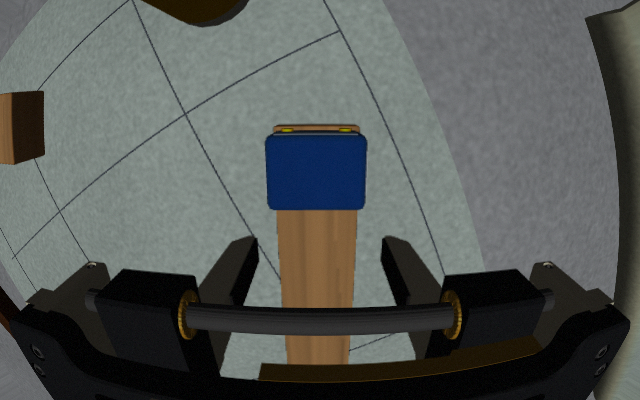

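```bash
python3 -m creep '[[0,0,0.002,0,50],[0,0,0.0015,0,50],[0,0,0,0,255],[0,0,0,0,255],[0,0,0,0,255],[0,0,0,0,255],[0,0,0,0,255],[0,0,0,0,255],[0,0,0,0,255],[0,0,0,0,255],[0,0,0,0,255]]' 40
python3 - <<'E'
from look import *
t,M,k,im=look('w19')
cv2.imwrite('pics/w19c.png',cv2.resize(im[110:230,240:400],None,fx=5,fy=5,interpolation=cv2.INTER_CUBIC))
E
```

```text
t: 27.98
tool_pos: [0.6401, 0.2677, 0.0122]
orientation: [-2.618, -1.737, 0.0]
force: [-0.6, -1.1, 1.4]
opening: 0.0435
[0.6401 0.2677 0.0122] [ 0.921 -0.389 -0.   ] dq 0.002 F [-0.6 -1.1  1.4] op 0.0435 t 27.98
```

View pics/w19c.png

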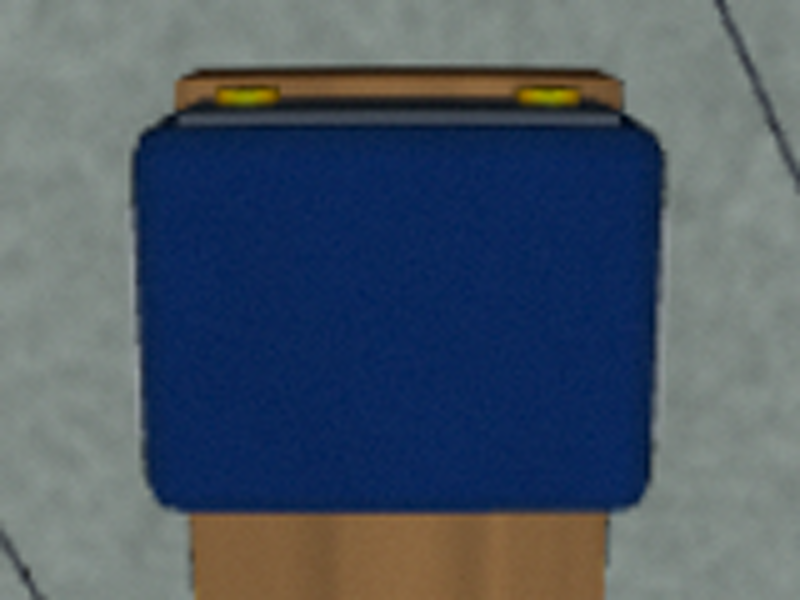

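Run:
```python
from look import *
t,M,k=pickle.load(open('w19.pkl','rb'))
for r,z,y in ((135,.044,.083),(212,.044,.049),(110+72/5-.4,0,.085)):
    print(((M.T@(onplane(k,(320,r),z)-t))[0]-y).round(4))
c19=t+M@[-.010,0,0]; print(c19)
yaw=np.arctan2(M[1,1],M[0,1]); print('tool y ang',yaw,'twist to tray',yaw-.0474)
c,s=np.cos(.0474),np.sin(.0474); M2=np.array([[-s,c,0],[c,s,0],[0,0,-1]])
for o in (-.010,-.011): 
    tg=np.array([.5222,-.1843,t[2]])-M2@[o,0,0]; print(tg,'d tool2',to_tool(M2,tg-t))
```

```text
-0.0109
-0.0094
-0.0114
[0.63618231 0.25852425 0.01220317]
tool y ang -0.3990243434244905 twist to tray -0.4464243434244905
[ 0.52172618 -0.17431123  0.01220301] d tool2 [-0.4359 -0.1392  0.    ]
[ 0.5216788  -0.17331235  0.01220301] d tool2 [-0.4349 -0.1392  0.    ]
```

```bash
python3 -m creep '[[0,0,-0.008,0,255],[0,0,-0.02,0,255],[0,0,-0.03,0,255],[0,0,-0.03,0,255],[0,0,-0.015,0,255],[0,0,-0.005,0,255],[0,0,0,0,255],[0,0,0,0,255]]' 40
python3 - <<'E'
from look import *
t,M,k,im=look('w20')
cv2.imwrite('pics/w20c.png',cv2.resize(im[80:320,200:440],None,fx=2.5,fy=2.5,interpolation=cv2.INTER_CUBIC))
E
```

```text
t: 28.7
tool_pos: [0.6394, 0.2675, 0.1188]
orientation: [-2.617, -1.737, 0.002]
force: [-0.9, -0.3, -1.8]
opening: 0.0436
[0.6394 0.2675 0.1188] [ 0.921 -0.389 -0.001] dq 0.022 F [-0.9 -0.3 -1.8] op 0.0436 t 28.7
```

View pics/w20c.png

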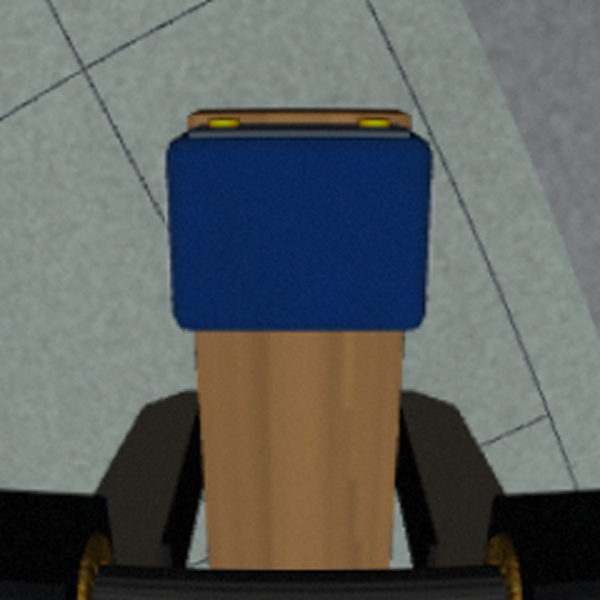

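```bash
python3 -m creep '[[-0.0377,0.0052,0,0,255],[-0.0377,0.0052,0,0,255],[-0.0377,0.0052,0,0,255],[-0.0377,0.0052,0,0,255],[-0.0377,0.0052,0,0,255],[-0.0377,0.0052,0,0,255],[-0.0377,0.0052,0,0,255],[-0.0377,0.0052,0,0,255],[-0.0377,0.0052,0,0,255],[-0.0377,0.0052,0,0,255],[-0.0377,0.0052,0,0,255],[-0.0377,0.0052,0,0,255]]' 40 && python3 -m creep '[[0,0,0,-0.1116,255],[0,0,0,-0.1116,255],[0,0,0,-0.1116,255],[0,0,0,-0.1116,255],[0,0,0,0,255],[0,0,0,0,255],[0,0,0,0,255],[0,0,0,0,255]]' 40
python3 - <<'E'
from look import *
t,M,k,im=look('w21')
yaw=np.arctan2(M[1,1],M[0,1]); print('twist',yaw-.0474)
tg=np.array([.5222,-.1843,t[2]])-M@[-.0105,0,0]; print('d tool',to_tool(M,tg-t))
E
```

```text
t: 29.75
tool_pos: [0.5196, -0.1744, 0.1178]
orientation: [-2.615, -1.735, 0.003]
force: [0.8, -0.4, -1.4]
opening: 0.0436
t: 30.42
tool_pos: [0.5215, -0.1731, 0.1195]
orientation: [-2.17, -2.27, 0.001]
force: [0.2, 0.1, -1.2]
opening: 0.0439
[ 0.5215 -0.1731  0.1195] [ 0.999  0.045 -0.001] dq 0.012 F [ 0.2  0.1 -1.2] op 0.0439 t 30.42
twist -0.002480028017919328
d tool [-0.0007  0.0002 -0.    ]
```

View pics/w21.png

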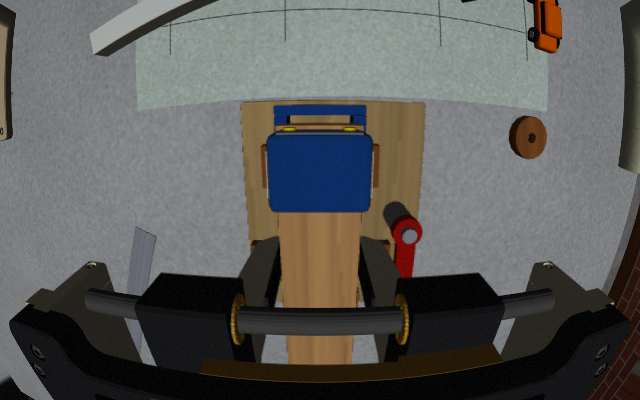

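```bash
python3 -m creep '[[-0.0007,0.0002,0.01,0,255],[0,0,0.02,0,255],[0,0,0.015,0,255],[0,0,0.009,0,255],[0,0,0.004,0,255],[0,0,0.002,0,255],[0,0,0,0,255],[0,0,0,0,255],[0,0,0,0,255]]' 40
python3 - <<'E'
from look import *
t,M,k,im=look('w22')
yaw=np.arctan2(M[1,1],M[0,1]); print('twist',yaw-.0474)
tg=np.array([.5222,-.1843,t[2]])-M@[-.0105,0,0]; print('d tool',to_tool(M,tg-t))
cv2.imwrite('pics/w22c.png',cv2.resize(im[60:260,200:440],None,fx=3,fy=3,interpolation=cv2.INTER_CUBIC))
E
```

```text
t: 31.22
tool_pos: [0.5228, -0.1744, 0.0612]
orientation: [2.167, 2.272, 0.001]
force: [0.4, 0.3, -1.3]
opening: 0.044
[ 0.5228 -0.1744  0.0612] [0.999 0.047 0.002] dq 0.002 F [ 0.4  0.3 -1.3] op 0.044 t 31.22
twist -3.414178138815699e-05
d tool [ 0.0006 -0.0011  0.    ]
```

View pics/w22c.png

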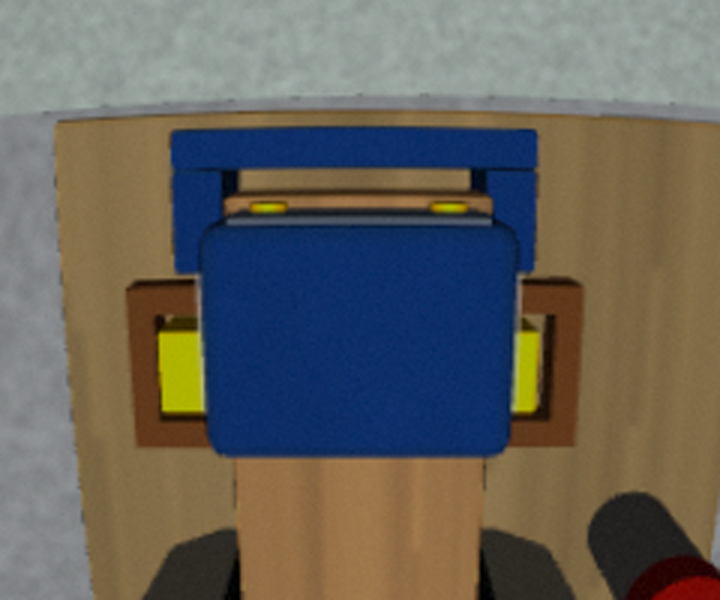

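```bash
python3 -m creep '[[0.0006,-0.0011,0,0,255],[0,0,0,0,255],[0,0,0.004,0,255],[0,0,0.004,0,255],[0,0,0,0,255],[0,0,0,0,255]]' 40
python3 - <<'E'
from look import *
t,M,k,im=look('w23')
yaw=np.arctan2(M[1,1],M[0,1]); print('twist',yaw-.0474)
tg=np.array([.5222,-.1843,t[2]])-M@[-.0105,0,0]; print('d tool',to_tool(M,tg-t))
cv2.imwrite('pics/w23c.png',cv2.resize(im[60:260,200:440],None,fx=3,fy=3,interpolation=cv2.INTER_CUBIC))
E
```

```text
t: 31.77
tool_pos: [0.5204, -0.1733, 0.0515]
orientation: [-2.167, -2.273, 0.001]
force: [0.4, 0.6, -1.7]
opening: 0.0437
[ 0.5204 -0.1733  0.0515] [ 0.999  0.047 -0.001] dq 0.008 F [ 0.4  0.6 -1.7] op 0.0437 t 31.77
twist -2.516864817725395e-06
d tool [-0.0006  0.0013 -0.    ]
```

View pics/w23c.png

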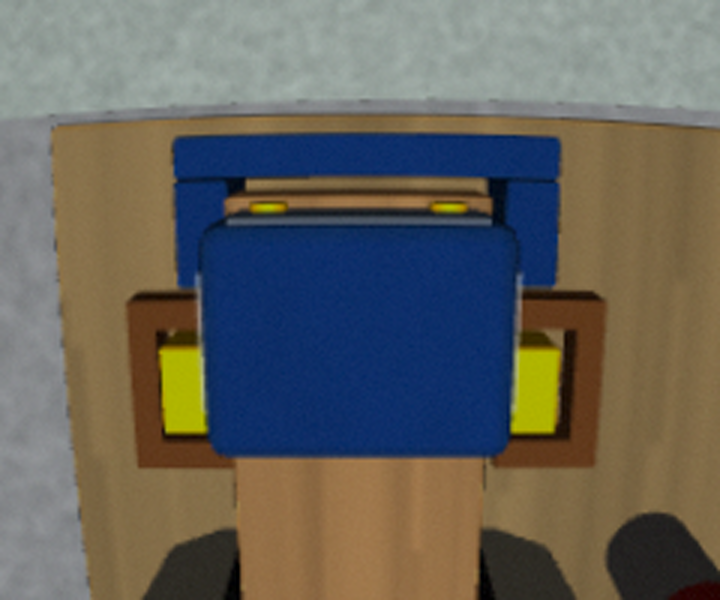

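```bash
python3 -m creep '[[-0.0004,0.0013,0,0,255],[0,0,0,0,255],[0,0,0,0,255]]' 40
python3 - <<'E'
from look import *
t,M,k,im=look('w24')
tg=np.array([.5222,-.1843,t[2]])-M@[-.0105,0,0]; print('d tool',to_tool(M,tg-t))
E
```

```text
t: 32.07
tool_pos: [0.5225, -0.1739, 0.0524]
orientation: [2.168, 2.273, 0.0]
force: [-0.9, 0.0, -1.1]
opening: 0.0435
[ 0.5225 -0.1739  0.0524] [0.999 0.047 0.   ] dq 0.002 F [-0.9  0.  -1.1] op 0.0435 t 32.07
d tool [ 0.0002 -0.0008  0.    ]
```

```bash
python3 -m creep '[[0,-0.0005,0.003,0,255],[0,0,0.003,0,255],[0,0,0.002,0,255],[0,0,0.0015,0,255],[0,0,0,0,255],[0,0,0,0,255],[0,0,0,0,255]]' 40
python3 - <<'E'
from look import *
t,M,k,im=look('w25')
tg=np.array([.5222,-.1843,t[2]])-M@[-.0105,0,0]; print('d tool',to_tool(M,tg-t))
cv2.imwrite('pics/w25c.png',cv2.resize(im[60:260,200:440],None,fx=3,fy=3,interpolation=cv2.INTER_CUBIC))
E
```

```text
t: 32.7
tool_pos: [0.5217, -0.1738, 0.0426]
orientation: [-2.168, -2.273, 0.0]
force: [-0.2, 0.6, -1.8]
opening: 0.0435
[ 0.5217 -0.1738  0.0426] [ 0.999  0.047 -0.   ] dq 0.001 F [-0.2  0.6 -1.8] op 0.0435 t 32.7
d tool [ 0. -0. -0.]
```

View pics/w25c.png

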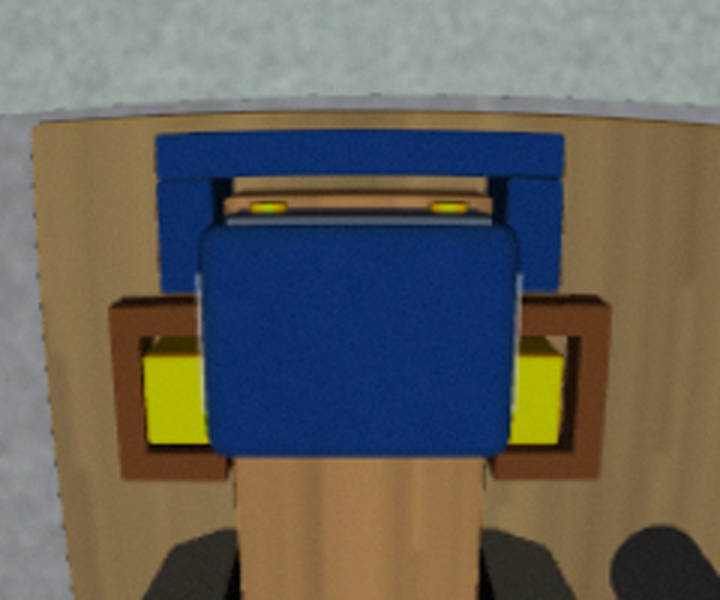

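```bash
python3 -m creep '[[0,0,0.001,0,255],[0,0,0.001,0,255],[0,0,0,0,255],[0,0,0,0,255]]' 40
python3 - <<'E'
from look import *
t,M,k,im=look('w26')
tg=np.array([.5222,-.1843,t[2]])-M@[-.0105,0,0]; print('d tool',to_tool(M,tg-t))
E
```

```text
t: 33.08
tool_pos: [0.522, -0.174, 0.0421]
orientation: [2.168, 2.273, -0.0]
force: [-6.5, 2.1, 12.2]
opening: 0.0438
[ 0.522  -0.174   0.0421] [0.999 0.047 0.   ] dq 0.002 F [-6.5  2.1 12.2] op 0.0438 t 33.08
d tool [ 0.0002 -0.0003  0.    ]
```

Force has turned to +12 N upward, so the body is resting on both blocks. Releasing and rising.

```bash
python3 -m creep '[[0,0,0,0,120],[0,0,0,0,120],[0,0,0,0,120],[0,0,0,0,120],[0,0,-0.01,0,120],[0,0,-0.025,0,120],[0,0,-0.035,0,120],[0,0,-0.035,0,120],[0,0,-0.035,0,120],[0,0,0,0,120],[0,0,0,0,120],[0,0,0,0,120]]' 15
python3 - <<'E'
from look import *
t,M,k,im=look('w27')
cv2.imwrite('pics/w27.png',im)
for q in ('truck_c','truck_cab','keeper_knob'):
    for d in tip_of('wrist',q)[:2]: print(q,round(d['confidence'],2),np.round(d['pixel'],1),onplane(k,d['pixel'],{'truck_c':.038,'truck_cab':.06,'keeper_knob':.08}[q]).round(4))
E
```

```text
t: 34.13
tool_pos: [0.5217, -0.1738, 0.1808]
orientation: [2.168, 2.273, 0.0]
force: [-0.7, 0.1, 0.3]
opening: 0.0493
[ 0.5217 -0.1738  0.1808] [0.999 0.047 0.   ] dq 0.032 F [-0.7  0.1  0.3] op 0.0493 t 34.13
truck_c 0.69 [317.6 197.4] [ 0.5204 -0.182   0.038 ]
truck_c 0.56 [319.8 195.9] [ 0.5226 -0.1803  0.038 ]
truck_cab 0.59 [317.2 136. ] [ 0.5171 -0.1181  0.06  ]
```

View pics/w27.png

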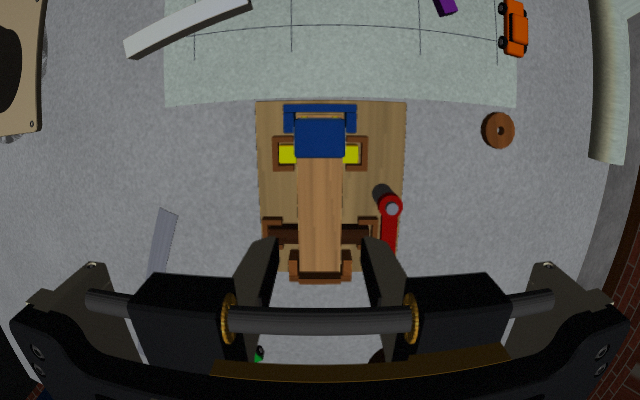

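```bash
python3 -m creep '[[-0.0265,0.022,0,0,115],[-0.0265,0.022,0,0,115],[-0.0265,0.022,0,0,115],[0,0,0.02,0,115],[0,0,0,0,115],[0,0,0,0,115],[0,0,0,0,115],[0,0,0,0,115]]' 15
python3 - <<'E'
from look import *
t,M,k,im=look('w28')
cv2.imwrite('pics/w28c.png',cv2.resize(im[60:300,200:440],None,fx=2.5,fy=2.5,interpolation=cv2.INTER_CUBIC))
for d in tip_of('wrist','keeper_knob')[:2]: print(round(d['confidence'],2),np.round(d['pixel'],1),onplane(k,d['pixel'],.08).round(4))
print('pred pivot(.06) px',proj(k,[.5901,-.1811,.06]))
E
```

```text
t: 35.0
tool_pos: [0.5913, -0.2495, 0.1614]
orientation: [2.167, 2.274, 0.0]
force: [-0.6, 0.4, -0.6]
opening: 0.0511
[ 0.5913 -0.2495  0.1614] [0.999 0.048 0.   ] dq 0.012 F [-0.6  0.4 -0.6] op 0.0511 t 35.0
0.86 [320.3 212.9] [ 0.5922 -0.2517  0.08  ]
pred pivot(.06) px [[321.98431087 123.46896428]]
```

View pics/w28c.png

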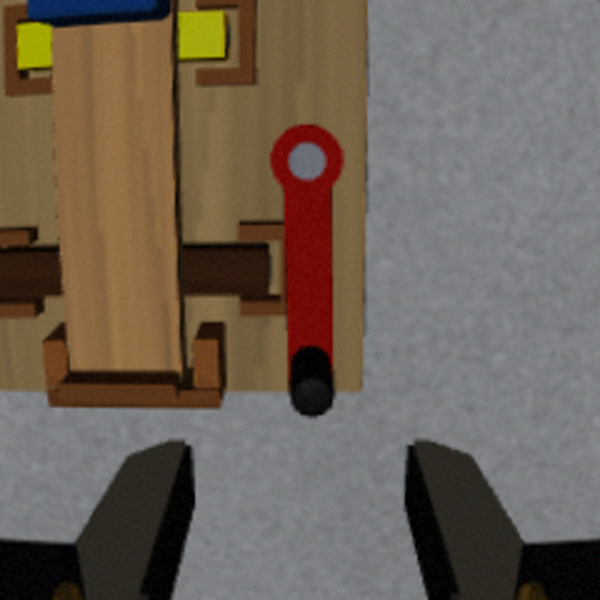

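Run:
```python
from look import *
t,M,k=pickle.load(open('w28.pkl','rb'))
p=np.array([.5901,-.1811])
for px,z in (((324.2,219),.095),((324,206),.06)):
    P=onplane(k,px,z)[:2]; d=P-p; print(P.round(4),np.hypot(*d).round(4),'theta',np.arctan2(-d[1],-d[0])-.0474,to_tool(M,[P[0]-t[0],P[1]-t[1],0]))
```

```text
[ 0.595 -0.251] 0.0701 theta 1.5940115086355195 [-0.0017  0.0037  0.    ]
[ 0.5955 -0.2524] 0.0715 theta 1.599206233419583 [-0.0031  0.0041  0.    ]
```

```bash
python3 -m creep '[[-0.0017,0.0037,0,-0.023,115],[0,0,0.025,0,115],[0,0,0.025,0,115],[0,0,0.016,0,115],[0,0,0.009,0,115],[0,0,0.004,0,255],[0,0,0,0,255],[0,0,0,0,255],[0,0,0,0,255],[0,0,0,0,255],[0,0,0,0,255],[0,0,0,0,255]]' 15
python3 - <<'E'
from look import *
t,M,k,im=look('w29')
cv2.imwrite('pics/w29c.png',cv2.resize(im[100:300,200:440],None,fx=2.5,fy=2.5,interpolation=cv2.INTER_CUBIC))
p=np.array([.5901,-.1811]); d=t[:2]-p; print(np.hypot(*d).round(4),'theta',np.arctan2(-d[1],-d[0])-.0474)
E
```

```text
t: 36.1
tool_pos: [0.5958, -0.252, 0.0827]
orientation: [2.141, 2.297, 0.001]
force: [0.4, 0.7, 2.3]
opening: 0.0136
[ 0.5958 -0.252   0.0827] [0.998 0.07  0.001] dq 0.002 F [0.4 0.7 2.3] op 0.0136 t 36.1
0.0711 theta 1.6033180708053298
```

View pics/w29c.png

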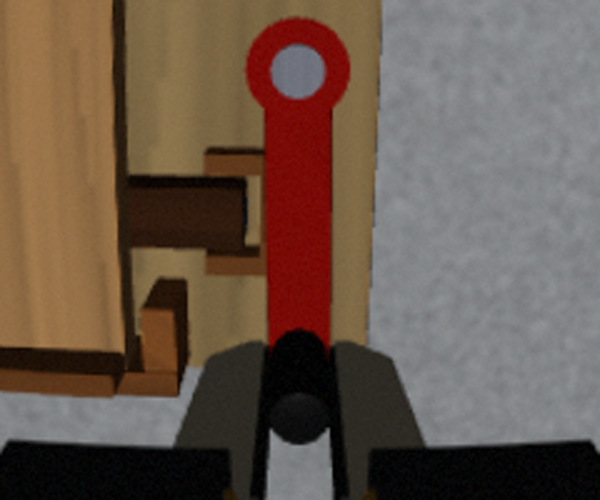

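```bash
python3 -m creep '[[0.0005,-0.0084,0,0.12,255],[0.0005,-0.0084,0,0.12,255],[0.0005,-0.0084,0,0.12,255],[0.0005,-0.0084,0,0.12,255],[0.0005,-0.0084,0,0.12,255],[0.0005,-0.0084,0,0.12,255],[0,0,0,0,255],[0,0,0,0,255],[0,0,0,0,255]]' 15
python3 - <<'E'
from look import *
t,M,k,im=look('w30')
cv2.imwrite('pics/w30c.png',cv2.resize(im[60:300,160:480],None,fx=2.4,fy=2.4,interpolation=cv2.INTER_CUBIC))
p=np.array([.5901,-.1811]); d=t[:2]-p; print(np.hypot(*d).round(4),'theta',np.arctan2(-d[1],-d[0])-.0474)
th=np.arctan2(-d[1],-d[0]); q=p-.07*np.array([np.cos(th),np.sin(th)]); print('radial fix',to_tool(M,[*(q-t[:2]),0]),'toolyaw',np.arctan2(M[1,1],M[0,1]),th-np.pi/2)
E
```

```text
t: 36.9
tool_pos: [0.5481, -0.2382, 0.0826]
orientation: [2.812, 1.398, 0.0]
force: [-2.1, -1.2, 6.8]
opening: 0.0132
[ 0.5481 -0.2382  0.0826] [ 0.797 -0.604  0.001] dq 0.005 F [-2.1 -1.2  6.8] op 0.0132 t 36.9
0.0709 theta 0.889371016334585
radial fix [ 0.0009 -0.     -0.    ] toolyaw -0.6479064408408097 -0.6340253104603115
```

View pics/w30c.png

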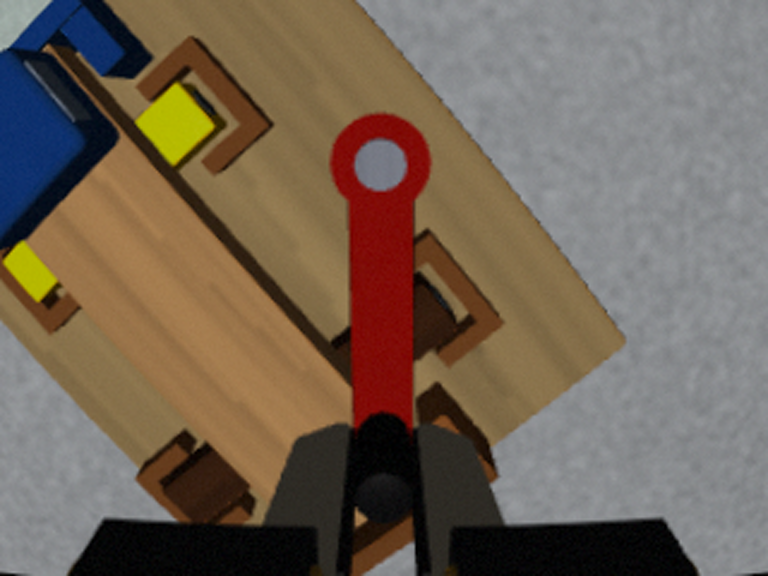

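```bash
python3 -m creep '[[0.0006,-0.0084,0,0.12,255],[0.0005,-0.0084,0,0.12,255],[0.0005,-0.0084,0,0.12,255],[0.0005,-0.0084,0,0.12,255],[0.0005,-0.0084,0,0.12,255],[0.0005,-0.0084,0,0.12,255],[0.0005,-0.0084,0,0.11,255],[0.0002,-0.0035,0,0.05,255],[0,0,0,0,255],[0,0,0,0,255],[0,0,0,0,255]]' 15
python3 - <<'E'
from look import *
t,M,k,im=look('w31')
cv2.imwrite('pics/w31c.png',cv2.resize(im[60:300,160:480],None,fx=2.4,fy=2.4,interpolation=cv2.INTER_CUBIC))
p=np.array([.5901,-.1811]); d=t[:2]-p; print(np.hypot(*d).round(4),'theta',np.arctan2(-d[1],-d[0])-.0474)
th=np.arctan2(-d[1],-d[0]); q=p-.07*np.array([np.cos(th),np.sin(th)]); print('radial fix',to_tool(M,[*(q-t[:2]),0]),'toolyaw',np.arctan2(M[1,1],M[0,1]),th-np.pi/2)
E
```

```text
t: 37.87
tool_pos: [0.5196, -0.1846, 0.0825]
orientation: [3.14, 0.067, -0.003]
force: [-8.7, -2.3, 10.3]
opening: 0.0133
[ 0.5196 -0.1846  0.0825] [ 0.043 -0.999  0.001] dq 0.002 F [-8.7 -2.3 10.3] op 0.0133 t 37.87
0.0706 theta 0.0025528449902857617
radial fix [ 0.0006 -0.     -0.    ] toolyaw -1.5278400574824595 -1.5208434818046108
```

View pics/w31c.png

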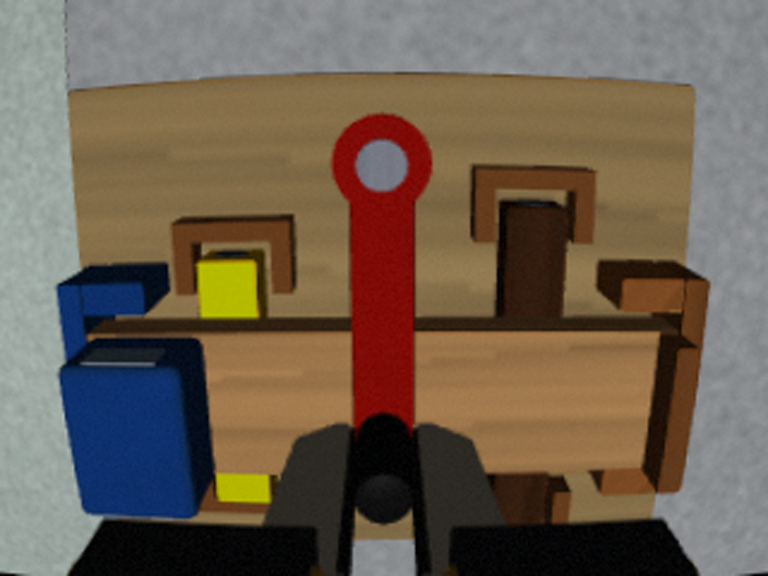

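```bash
python3 -m creep '[[0,0,0,0,150],[0,0,0,0,150],[0,0,0,0,150],[0,0,0,0,150],[0,0,0,0,150],[0,0,-0.015,0,150],[0,0,-0.03,0,150],[0,0,-0.035,0,150],[0,0,-0.035,0,150],[0,0,-0.035,0,150],[0,0,0,0,150],[0,0,0,0,150]]' 15; python3 -m creep '[[0.03,0,-0.01,0,100],[0.03,0,-0.01,0,100],[0,0,0,0,100],[0,0,0,0,100],[0,0,0,0,100]]'
python3 - <<'E'
from look import *
t,M,k,im=look('w32')
snap('top','top9',(300,130,440,250),5)
read_camera('side'); 
for d in tip_of('side','keeper_knob')[:1]: print('side knob',d['pixel'])
cs=cam('side'); print('pred knob px for th=0', proj(cs,[.5901-.07*np.cos(.0474),-.1811-.07*np.sin(.0474),.08]))
E
```

```text
t: 38.92
tool_pos: [0.5219, -0.1845, 0.2348]
orientation: [3.138, 0.065, 0.008]
force: [0.6, -0.6, -1.1]
opening: 0.0382
t: 39.33
tool_pos: [0.5792, -0.181, 0.2495]
orientation: [-3.14, -0.065, 0.005]
force: [0.2, -0.1, -1.1]
opening: 0.0564
[ 0.5792 -0.181   0.2495] [ 0.042 -0.999 -0.001] dq 0.026 F [ 0.2 -0.1 -1.1] op 0.0564 t 39.33
side knob [331.0, 173.3]
pred knob px for th=0 [[331.2428981  173.01691378]]
```

View pics/w32.png

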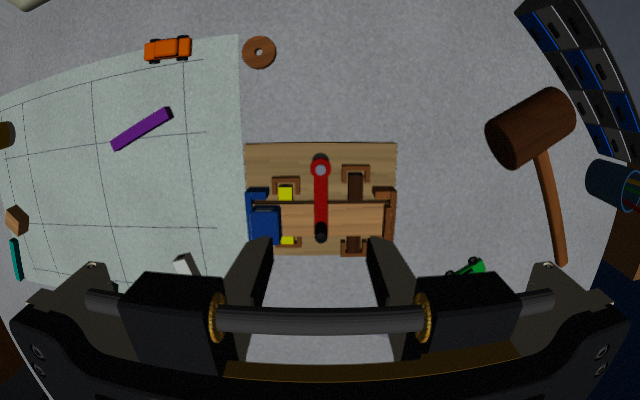

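View pics/top9.png

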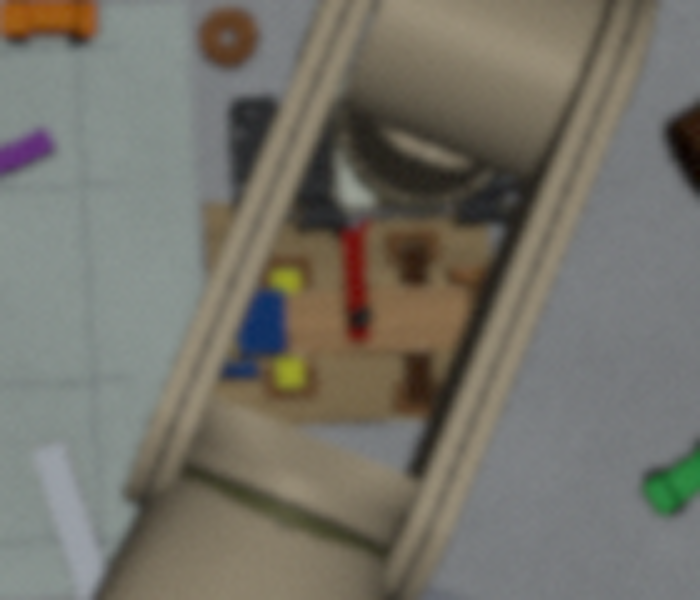

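Run:
```python
from h import *
s=read_state(); print(s['t'],s['force'].round(1),abs(s['dq']).max()); print(close_job())
```

```text
39.5333 [ 0.   0.3 -0.4] 0.00920552594032789
the job is handed in; nothing more can be done
None
```

The truck kit is packed and handed in at 39.5 s of the 72 s. `close_job()` gives no verdict, so the result below rests on my own checks.

**What I did:**
- I swung the keeper out of the way.
- I laid the smaller dark brown block in the long slot and the yellow block in the short slot.
- I set the truck body down flat on both, with the cab at the blue end. Contact showed as a force change to about +12 N before I released it.
- I turned the keeper bar back across by its knob.

**Last checks:**
- The wrist pictures show both blocks inside their slot ends and the truck body inside both brackets.
- The keeper measured about 0.003 rad from fully across while I held the knob. After release, the side camera found the knob within 0.4 px of where a fully closed bar should be.
- The other things on the bench looked where they had been in the last pictures; I did not measure them. The gripper was clear above the tray, touching nothing.

**What disagreed along the way:**
- My first tray estimate was about 3.5 mm off. The opening swing pulled sideways with about 22 N and stopped at about 1.59 rad instead of the planned 1.75. I re-measured the tray from closer up before placing anything.
- The arm settled 1–2 mm off its commanded spot a few times. I corrected this before each lowering.
- I did not run a final numerical fit of the truck body's pose.

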